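# Hang a moulded headband on the inspection bar and aim the lamp

## Robot

A 6-joint arm with a two-finger parallel gripper is mounted at the origin on the work surface. World frame = base frame: x ahead of the robot, y to its left, z up, the work surface at z = 0. Lengths are in mm, angles in rad, forces in N, time in s.
With the tool pointing down it reaches from about 350 to 975 mm from the base axis. Payload 7.1 kg.
Tool frame: the origin (TCP) lies at the very end of the fingers, on their centre line; the grasp point (between the pads) lies 19 mm behind it (ctrl.grasp_offset is the distance from the TCP to the grasp point, in mm); z points along the fingers, y is the line along which they close (so a half turn about z gives the same grasp; the last joint's range is limited). The gripper opens to 88 mm and grips with 3 to 60 N. Pads are 20 mm wide; open, the fingers measure 115 mm over their backs; the gripper's body (75 mm by 178 mm) begins 61 mm behind the grasp point.
Start: joints at [-1.28, 0.423, 1.63, -0, 1.089, -0.019], TCP at [190.56, -595.224, 222.675] pointing down, gripper open.
Joint ranges: [-3, 3], [-0.9, 2.11], [0.09, 2.58], [-1.31, 4.45], [0.11, 2.69], [-2.54, 2.54]. Speed limits (rad/s): [2.39, 2.39, 3.01, 3.14, 3.14, 3.14].

## Interface

Orientations are given as a rotation vector (axis times angle).
In Python, from workcell import ctrl, viewer, ticket, models gives the robot as it stands.
- The arm moves only by the tool play_rows, never from a script. Its arguments are lists of equal length, an entry for each row: "dp": the shift along the world's x, y, z in mm, a list of three; "yaw": the turn about the world's z in degrees. In form: {"dp": [[tx, ty, tz], ...], "yaw": [yaw, ...]}. A call has 1 to 8 rows; each row shifts and turns the commanded pose from where the row before left it; what a row does not reach is not made up. A row lasts 1/12 s, in which the tool goes at most 41.7 mm and 7.16 degrees, less where a joint would pass 70% of its speed; a pose out of reach is approached as far as the arm can. A call is refused whole if a number of a shift passes 41.7 or a number of a turn 7.16, either way. A call with a gripper value outside its range is refused whole. "gripper" is the closure, from 0 (fully open) to 1 (shut), set as the call begins (left out, the last holds). The fingers move at their own pace and stop on an object; the grip force is fixed at half the most. Time passes only in rows, so rows that do not move let the fingers close. It gives the time, the measured TCP pose, the force, the opening and the grip force at its end, in the units of the state.
- ctrl.get_obs(): the state, without advancing time (a new reading comes with each control period).
- viewer.get_image(name): name is "scene" or "top"; returns a dict with "pixels" (480x640x3 uint8, red, green, blue), "range_z" (480x640 float32, mm along the optical axis (not along the pixel's ray), 0 where there is no reading), "fx", "fy", "cx", "cy" (pixels), "dist_coeffs" ([k1, k2, p1, p2, k3] as OpenCV has them; the pictures are not rectified), "T" (4x4, takes a point from camera to world coordinates). Camera axes: x right, y up, looking along -z (the intrinsics and any distortion apply to the point x, -y, -z); pixel columns grow to the right and rows downward; lengths in mm; the calibration is good to about 2 mm. A picture is of the moment at which its call begins.
- ticket.close_job(): hands the job in; it is judged then, once.
Trained networks look in a picture, given as the dict that the camera call returned (one of the last four; its "shot" number tells which), for a name from the list of things; names that differ only in an ending like _2 or _b are one class to them, and where a whole thing is asked for, a point or a joint stands for the part that bears it (a point fixed in the world has none). Each returns a list of dicts, best first, with "conf" (0 to 1); they miss things now and then, are a little off and sometimes report something else, mostly with a low value. They report only what shows in the picture. A call takes as long as a camera call. They do not tell look-alikes from the thing itself.
- models.look_for(picture, name): "bbox" ([centre column, centre row, width, height] in pixels, round what is visible of it).
- models.landmark_of(picture, name): "location" ([column, row] in pixels: a listed point, or the origin of a listed thing).
The state is a dict: "t": time; "qpos": joint angles; "qvel": joint speeds; "joint_torque": joint torques, N m; "ee_pos": TCP position; "orientation": TCP orientation; "ft_force": force on the tool from outside, world axes, zero at the start; "moment": the same for the moment, N m; "width": finger opening in mm; "grasp_force": force on a finger pad.
Only numpy, scipy, OpenCV 4.12 (cv2) and the standard library are available. Lean on these libraries where they do the work, as an engineer would, in place of code of your own. Each camera call takes 0.05 s, during which the arm holds its last target. There are 200 camera calls.

## Task

Lower the larger of the two black headband frames over the horizontal bar of the inspection stand, without dropping it, so that it hangs straight and free astride the bar between the two collars. Then turn the aim knob until the pointer on the dial lines up with the brass mark, and leave the other things on the bench where they are.

Things in the scene. Friction and masses are not known exactly. Their poses are not given: they have to be found in the camera images.
- frame: The larger headband frame: rigid black plastic arch (inverted U), 136 mm wide along its x, 127 mm tall, 0.1 to 0.2 kg, standing on its two feet. Origin: bench level, midway between the feet; z up, x from foot to foot, y across the 24 mm wide band. The feet are upright pads, 11 mm thick, 50 mm along y, 42 mm tall, 114 mm apart inside. It is picked by the grip block on top (see frame_crown).
- frame_crown (a point): Middle of the underside of the larger frame's arch, 95 mm above its feet: the point that rests on the bar. Above it sits the grip block, 30 mm along the frame's x and 24 mm along its y, from 4.5 to 31.5 mm above this point.
- small_frame: A smaller frame of the same shape, 94 mm wide along x, 97 mm tall, standing on its feet. Not needed; leave it. Either frame can stand at either place. Origin: bench level, midway between the feet.
- stand: Inspection stand, fixed: grey base plate 12 mm thick, a horizontal steel bar along its y axis. Origin: underside, below the bar's middle; x points away from the robot, y along the bar towards the knob. At y = +-155 mm, posts carry the bar (x = 0, up to z = 185 mm) and uprights (x = 50 mm, up to z = 452 mm) carry the lamp.
- bar_mid (a point): Top of the bar midway along it, 173 mm above the bench. The bar has a diameter of 16 mm; the two collars (24 mm diameter) leave 104 mm free, 52 mm either side of this point. Axes as the stand's.
- lamp_edge (a point): Middle of the lamp edge nearest the robot, on the stand at x = 18, z = 417 mm. The lamp, 56 x 285 x 30 mm, overhangs the far side of the bar from here to x = 74 mm; as it tilts the edge moves by up to 8 mm. A tool held vertical over the bar would hit it: lean the tool's upper end towards the robot, by 25 to 45 degrees.
- knob_grip (a point): On the upright axis of the aim knob, 60 mm above the bench, the height to grip: on the stand at x = -30, y = 265 mm. The grip is an upright bar 50 mm long, 14 mm wide, from 36 to 70 mm above the bench, lying along this point's x, which turns with the knob; below it is a disc of 32 mm radius.
- aim_knob (a joint): Angle of the aim knob (rad), growing counter-clockwise from above; at 0 its grip bar lies along the stand's x. It tilts the lamp a little and turns the dial pointer by 0.6 rad per rad, in the same direction. It can turn from -0.6 to 3.0 and stays where it is left.
- pointer_tip (a point): Tip of the steel pointer on the flat white dial, 58 mm from the dial's centre, 20 mm above the bench.
- mark_tip (a point): Where the pointer's tip must come: the inner point of the brass mark at the dial's rim, 58 mm from the dial's centre. It stays put.
- dial_center (a point): Centre of the dial, the pointer's axis: on the stand at x = 50, y = 265 mm, 20 mm above the bench.
- spray_can: Spray can, 54 mm diameter, 160 mm tall, standing; leave it. Origin: centre of its underside.
- tape_roll: Roll of tape lying flat, 90 mm outer diameter, 30 mm tall; leave it. Origin: centre of its underside.
- mug: White mug, 80 mm diameter, 90 mm tall; leave it. Origin: centre of its underside.
- screwdriver: Screwdriver lying on the bench along its x; leave it.
Mind the look-alikes: they are no part of the job. Leave any turquoise look-alike of the frame alone.

How it is judged:
By the outcome, as a careful person would: the job done as asked, in the order asked, and still so for the second after the job is handed in, with the robot touching nothing.
It also fails if it takes over 61 s, if anything falls off the work surface, if the arm or the gripper's body presses on something with over 40 N, if the wrist force passes 120 N, or if a joint passes its speed limit or range.

## Working session

There is one attempt and no reset: what is moved stays moved. The work goes in short steps, Python scripts to look and compute and a tool call to move; the robot and the scene stay as the last step left them, time stands still between calls to the robot, and variables do not carry over. Pictures are saved under pics/ and viewed, at most 10 in all, crops included, and the job is handed in when it is done.

Besides the shell and the picture viewer there is one more tool, called as a command line: name --pt "numbers of a row" for each row, then --argument value for the rest. play_rows: Moves the arm, as the interface text tells. Its arguments: {"type":"object","properties":{"dp":{"type":"array"},"yaw":{"type":"array"},"gripper":{"type":"number"}},"required":["dp","yaw"]}

```bash
mkdir -p pics
cat > h.py <<'E'
import numpy as np, cv2
from workcell import ctrl, viewer, ticket, models
def ray(im,px):
    K=np.array([[im['fx'],0,im['cx']],[0,im['fy'],im['cy']],[0,0,1.]])
    u=cv2.undistortPoints(np.array([[px]],float),K,np.array(im['dist_coeffs'],float))[0,0]
    T=np.array(im['T']); return T[:3,3],T[:3,:3]@np.array([u[0],-u[1],-1.])
def atz(im,px,z):
    o,d=ray(im,px); return o+d*(z-o[2])/d[2]
def dep(im,px):
    o,d=ray(im,px); r=im['range_z'][int(round(px[1])),int(round(px[0]))]; return o+d*r
def tri(a,pa,b,pb):
    o1,d1=ray(a,pa);o2,d2=ray(b,pb)
    s=np.linalg.lstsq(np.stack([d1,-d2],1),o2-o1,rcond=None)[0]
    p=o1+d1*s[0];q=o2+d2*s[1]; return (p+q)/2,np.linalg.norm(p-q)
def save(im,n): cv2.imwrite('pics/'+n+'.png',im['pixels'][:,:,::-1])
E
python3 - <<'E'
from h import *
np.set_printoptions(precision=1,suppress=True)
A=viewer.get_image('scene');B=viewer.get_image('top')
save(A,'s0');save(B,'t0')
for n in ['frame','frame_crown','small_frame','stand','bar_mid','lamp_edge','knob_grip','pointer_tip','mark_tip','dial_center','spray_can','tape_roll','mug','screwdriver']:
    for nm,im in (('s',A),('t',B)):
        for r in models.landmark_of(im,n)[:3]:
            print(n,nm,np.array(r['location']),round(r['conf'],2),dep(im,r['location']))
print(A['T'],B['T'],ctrl.get_obs())
E
```

```text
frame s [237.7 288.4] 0.65 [ 462.8 -312.8   -0.7]
frame t [418.7 364.6] 0.97 [ 282.8 -240.4   95.4]
frame t [441.1 290. ] 0.96 [ 460.8 -311.9   -2.2]
frame t [317.5 195.4] 0.71 [636.5  -0.6 173.2]
frame_crown s [274.8 230.6] 0.8 [ 283.6 -247.4  108.5]
frame_crown s [236.7 263.1] 0.59 [ 468.4 -303.6  100.3]
frame_crown s [324.3 297.1] 0.38 [638.2  -4.8 174. ]
frame_crown t [425.9 368.5] 0.56 [ 276.2 -250.7  124.2]
small_frame s [440.3 312.4] 0.85 [482.4 284.9  48.5]
small_frame t [192.8 286.2] 0.89 [441.6 299.5   2.3]
small_frame t [443.9 287.7] 0.36 [ 466.3 -317.7    2.5]
small_frame t [452.9 286.7] 0.28 [ 328.3  -28.2 1219.5]
stand s [323.9 347.6] 0.55 [649.3  -0.8  14.8]
stand t [314.3 216.2] 0.9 [629.4   9.   13.3]
stand t [313.4 143.5] 0.64 [827.4  21.5   1. ]
stand t [273.4 276.5] 0.18 [475.6 102.4  -0.2]
bar_mid t [316.9 197.7] 0.91 [632.6   0.6 168.5]
lamp_edge s [325.6 212.6] 0.81 [709.1   9.8 445.3]
lamp_edge t [312.9 143.9] 0.65 [826.3  22.7   0.8]
lamp_edge t [215.5 159.5] 0.15 [767.6 269.9  14.7]
knob_grip s [433.9 350. ] 0.57 [644.6 269.   67.3]
knob_grip t [207.  207.5]
[... 977 characters left out ...]
.5  99.6  24.1]
screwdriver t [274. 280.] 0.95 [464.8  98.4  19.2]
[[  -0.2   -0.5    0.8 1430.8]
 [   1.    -0.1    0.2  165.6]
 [   0.     0.8    0.5  864.9]
 [   0.     0.     0.     1. ]] [[   0.     1.    -0.2  328.3]
 [  -1.     0.    -0.   -28.2]
 [   0.     0.2    1.  1219.5]
 [   0.     0.     0.     1. ]] {'t': 1.5, 'qpos': array([-1.3,  0.4,  1.6,  0. ,  1.1, -0. ]), 'qvel': array([ 0.,  0.,  0., -0., -0., -0.]), 'joint_torque': array([ -0. , -54.5, -27.4,   0.1,   0. ,  -0. ]), 'ee_pos': array([ 190.5, -595.2,  222.7]), 'orientation': array([3.1, 0.5, 0. ]), 'ft_force': array([ 0.5,  0.2, -0.5]), 'moment': array([ 0. , -0.1, -0. ]), 'grasp_force': 0.0, 'width': 87.84246614285678}
```

View pics/s0.png

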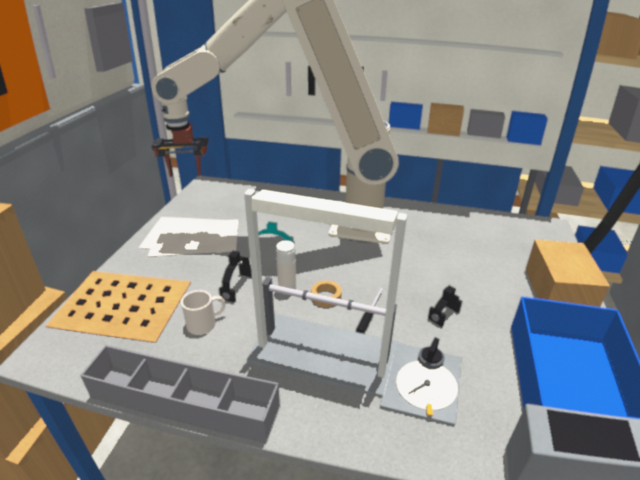

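View pics/t0.png

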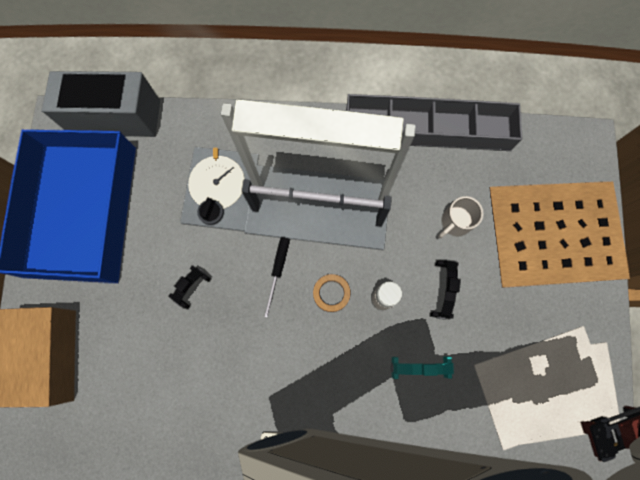

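The larger frame is at top view (446,288) and scene (235,275), with its x roughly along world x. The small frame is at top (190,286) and the turquoise look-alike at (423,367). The dial pointer is at top (225,175) and the brass mark at (216,153). The moves have no tilt command, so I'll test what happens to the tool's lean at the edge of its reach, in free air.

play_rows --pt "0 0 41" --pt "0 0 41" --pt "0 0 41" --pt "0 0 41" --pt "0 0 41" --pt "0 0 41" --pt "0 0 41" --pt "0 0 41" --yaw '[0, 0, 0, 0, 0, 0, 0, 0]'

```text
t: 2.17
ee_pos: [190.4, -594.7, 553.0]
orientation: [3.104, 0.485, 0.0]
ft_force: [0.1, -1.6, 0.6]
width: 87.7
grasp_force: 0.0
```

play_rows --pt "0 0 41" --pt "0 0 41" --pt "0 0 41" --pt "0 0 41" --pt "0 0 41" --pt "0 0 41" --pt "0 0 41" --pt "0 0 41" --yaw '[0, 0, 0, 0, 0, 0, 0, 0]'

```text
t: 2.83
ee_pos: [188.0, -587.3, 849.3]
orientation: [3.099, 0.484, 0.001]
ft_force: [11.1, -33.0, 80.5]
width: 87.7
grasp_force: 0.0
```

```bash
python3 -c "
from h import *
o=ctrl.get_obs();print(o)"
```

```text
{'t': 2.8333, 'qpos': array([-1.28041456e+00,  5.14679071e-01,  8.55415376e-02,  2.41715476e-04,
        2.53664680e+00, -1.90999610e-02]), 'qvel': array([-0.0123928 ,  0.06064846, -0.12601867, -0.01741927,  1.40843837,
       -0.01732789]), 'joint_torque': array([ 6.37415517e-01, -5.14743161e+01, -3.63897479e+01, -1.49340945e-02,
        1.90866063e-02, -4.34963603e-02]), 'ee_pos': array([ 187.95464376, -587.26056351,  849.28120148]), 'orientation': array([3.09939936e+00, 4.83784881e-01, 1.21511143e-03]), 'ft_force': array([ 11.08108104, -32.96479274,  80.54328098]), 'moment': array([-2.08193379, -1.16449767, -0.27563319]), 'grasp_force': 0.0, 'width': 87.68287233480594}
```

Stopping hard at the limit gave an 80 N inertial force, so I'll use small steps from here. First I'll see which way the pose gives.

play_rows --pt "0 0 0" --pt "0 0 0" --pt "0 0 0" --yaw '[0, 0, 0]'

```text
t: 3.08
ee_pos: [188.1, -587.9, 850.2]
orientation: [3.093, 0.483, 0.003]
ft_force: [0.5, 0.0, -0.3]
width: 87.9
grasp_force: 0.0
```

play_rows --pt "0 0 5" --pt "0 0 5" --pt "0 0 5" --pt "0 0 5" --yaw '[0, 0, 0, 0]'

```text
t: 3.42
ee_pos: [185.2, -578.6, 858.7]
orientation: [3.086, 0.482, 0.004]
ft_force: [-0.7, 0.9, 0.3]
width: 88.3
grasp_force: 0.0
```

```bash
python3 -c "
from h import *
o=ctrl.get_obs();print(o['qpos'],o['ee_pos'],o['orientation'])"
```

```text
[-1.28069544e+00  4.98991902e-01  8.60981992e-02  5.19780185e-04
  2.53858287e+00 -1.93059331e-02] [ 185.24243233 -578.61017445  858.68595681] [3.08646209 0.48201322 0.0042285 ]
```

play_rows --pt "-2 8 12" --pt "-3 9 14" --pt "-3 9 14" --pt "-3 9 14" --pt "-3 9 14" --pt "-3 9 14" --pt "-3 9 12" --pt "-2 6 6" --yaw '[0, 0, 0, 0, 0, 0, 0, 0]'

```text
t: 4.08
ee_pos: [155.8, -487.4, 922.1]
orientation: [3.067, 0.479, 0.009]
ft_force: [-0.1, 0.3, 0.6]
width: 87.8
grasp_force: 0.0
```

```bash
python3 -c "
from h import *
o=ctrl.get_obs();print(o['qpos'],o['ee_pos'],o['orientation'],o['ft_force'])"
```

```text
[-1.28520902e+00  3.84272256e-01  8.61655868e-02  1.77578934e-03
  2.63368841e+00 -2.26344508e-02] [ 155.79485134 -487.42251741  922.1037036 ] [3.06737794 0.47895742 0.00890961] [-0.07276244  0.26978989  0.58718613]
```

play_rows --pt "-2 6 10" --pt "-3 9 14" --pt "-3 9 14" --pt "-3 9 14" --pt "-3 9 14" --pt "-3 9 14" --pt "-3 9 12" --pt "-2 6 6" --yaw '[0, 0, 0, 0, 0, 0, 0, 0]'

```text
t: 4.75
ee_pos: [130.5, -411.1, 968.2]
orientation: [3.024, 0.472, 0.018]
ft_force: [-0.6, -0.0, 0.3]
width: 88.1
grasp_force: 0.0
```

play_rows --pt "-2 6 10" --pt "-3 9 14" --pt "-3 9 14" --pt "-3 9 14" --pt "-3 9 14" --pt "-3 9 14" --pt "-3 9 12" --pt "-2 6 6" --yaw '[0, 0, 0, 0, 0, 0, 0, 0]'

```text
t: 5.42
ee_pos: [111.9, -355.3, 1003.3]
orientation: [2.938, 0.459, 0.033]
ft_force: [-0.1, 0.6, -0.0]
width: 88.1
grasp_force: 0.0
```

```bash
python3 -c "
from h import *
o=ctrl.get_obs();print(o['qpos'],o['ee_pos'],o['orientation'],o['ft_force'])"
```

```text
[-1.29989212  0.19706465  0.08618241  0.0059604   2.68927325 -0.03318042] [ 111.86645001 -355.30268202 1003.2921964 ] [2.93821348 0.45860358 0.03305714] [-0.06739402  0.58423088 -0.01176884]
```

The tilt accumulates and is retained: 0.17 rad so far, in the wanted direction. I'll continue.

play_rows --pt "-3 9 12" --pt "-4 13 14" --pt "-4 13 14" --pt "-4 13 14" --pt "-4 13 14" --pt "-4 13 14" --pt "-4 13 14" --pt "-3 8 8" --yaw '[0, 0, 0, 0, 0, 0, 0, 0]'

```text
t: 6.08
ee_pos: [89.3, -282.5, 1039.2]
orientation: [2.832, 0.442, 0.049]
ft_force: [-0.5, 0.3, 0.7]
width: 87.8
grasp_force: 0.0
```

play_rows --pt "-3 9 12" --pt "-4 13 14" --pt "-4 13 14" --pt "-4 13 14" --pt "-4 13 14" --pt "-4 13 14" --pt "-4 13 14" --pt "-3 8 8" --yaw '[0, 0, 0, 0, 0, 0, 0, 0]'

```text
t: 6.75
ee_pos: [67.7, -210.7, 1065.5]
orientation: [2.732, 0.426, 0.062]
ft_force: [-0.2, -0.0, 0.1]
width: 87.9
grasp_force: 0.0
```

```bash
python3 -c "
from h import *
o=ctrl.get_obs();print(o['qpos'],o['ee_pos'],o['orientation'],o['ft_force'])"
```

```text
[-1.32963798 -0.01193469  0.08618889  0.02614931  2.68930137 -0.0425043 ] [  67.72015531 -210.70540986 1065.49741132] [2.73244684 0.42607062 0.06199013] [-0.17040877 -0.01010641  0.05411206]
```

play_rows --pt "-2 6 14" --pt "-4 12 20" --pt "-4 12 20" --pt "-4 12 20" --pt "-4 12 20" --pt "-4 12 20" --pt "-4 12 20" --pt "-3 8 12" --yaw '[0, 0, 0, 0, 0, 0, 0, 0]'

```text
t: 7.42
ee_pos: [48.7, -141.1, 1083.3]
orientation: [2.637, 0.411, 0.069]
ft_force: [0.1, -0.4, -0.9]
width: 87.5
grasp_force: 0.0
```

```bash
python3 -c "
from h import *
from scipy.spatial.transform import Rotation as R
o=ctrl.get_obs();print(o['qpos'],o['ee_pos'],o['orientation'],o['ft_force']);print(R.from_rotvec(o['orientation']).as_matrix().round(3))"
```

```text
[-1.53320881 -0.10935627  0.08612417  0.23466818  2.68934257 -0.03566904] [  48.69812706 -141.06581879 1083.3238354 ] [2.63677688 0.41088537 0.06903533] [ 0.06253644 -0.39969104 -0.94182078]
[[ 0.954  0.276  0.118]
 [ 0.299 -0.846 -0.442]
 [-0.022  0.457 -0.889]]
```

Run:
```python
import numpy as np
from scipy.optimize import least_squares
D=np.array([(.423,1.63,1.089,625,222.7),(.5147,.0855,2.5366,616.6,849.3),(.4990,.0861,2.5386,607.5,858.7),(.3843,.0862,2.6337,511.7,922.1),(.1971,.0862,2.6893,372.5,1003.3),(-.0119,.0862,2.6893,221.3,1065.5)])
def fk(p,q):
    r0,z0,Lu,Lf,Lt,off=p; a=q[:,0]; b=a+q[:,1];c=b+q[:,2]
    return np.c_[r0+Lu*np.sin(a)+Lf*np.sin(b)+off*np.cos(b)+Lt*np.sin(c), z0+Lu*np.cos(a)+Lf*np.cos(b)-off*np.sin(b)+Lt*np.cos(c)]
f=lambda p:(fk(p,D)-D[:,3:]).ravel()
s=least_squares(f,[0,200,500,500,300,0]);p=s.x;print(p.round(1),s.fun.round(1))
for sm in (np.pi,2.67):
  for q3 in (1.8,2.1,2.4,2.55):
    q=np.array([[sm-.11-q3,q3,.11]]);print(sm,q.round(2),fk(p,q).round(0))
```

```text
[2.000e-01 3.134e+02 5.631e+02 4.850e+02 3.108e+02 7.730e+01] [ 0.  0. -0.  0.  0.  0. -0. -0.  0. -0. -0.  0.]
3.141592653589793 [[1.23 1.8  0.11]] [[ 508. -301.]]
3.141592653589793 [[0.93 2.1  0.11]] [[ 428. -152.]]
3.141592653589793 [[0.63 2.4  0.11]] [[309. -33.]]
3.141592653589793 [[0.48 2.55 0.11]] [[237.  11.]]
2.67 [[0.76 1.8  0.11]] [[731.  -3.]]
2.67 [[0.46 2.1  0.11]] [[593.  93.]]
2.67 [[0.16 2.4  0.11]] [[433. 145.]]
2.67 [[0.01 2.55 0.11]] [[349. 152.]]
```

```bash
cat > sim.py <<'E'
import numpy as np
from scipy.spatial.transform import Rotation as R
r0,z0,Lu,Lf,Lt,off=.2,313.4,563.1,485.0,310.8,77.3
LO=np.array([-3,-.9,.09,-1.31,.11,-2.54]);HI=np.array([3,2.11,2.58,4.45,2.69,2.54])
VM=.7*np.array([2.39,2.39,3.01,3.14,3.14,3.14])/12
G=[-1,1,-1]  # handedness placeholder
def fk(q,s6=1,ph=np.pi/2,s4=1):
    B=R.from_euler('z',q[0])*R.from_euler('y',q[1]+q[2])
    w=R.from_euler('z',q[0]).apply([r0+Lu*np.sin(q[1]),0,z0+Lu*np.cos(q[1])])+B.apply([off,0,Lf])
    M=B*R.from_euler('z',s4*q[3])*R.from_euler('y',q[4])*R.from_euler('z',s6*q[5]+ph)
    return w+M.apply([0,0,Lt]),M
E
python3 - <<'E'
from sim import *
from workcell import ctrl
o=ctrl.get_obs();M0=R.from_rotvec(o['orientation'])
for s4 in(1,-1):
 for s6 in(1,-1):
  for ph in(np.pi/2,-np.pi/2,0,np.pi):
   p,M=fk(o['qpos'],s6,ph,s4);print(s4,s6,round(ph,2),np.linalg.norm(p-o['ee_pos']).round(2),(M.inv()*M0).magnitude().round(4))
E
```

```text
Traceback (most recent call last):
AttributeError: 'float' object has no attribute 'round'
```

```bash
python3 - <<'E'
from sim import *
from workcell import ctrl
o=ctrl.get_obs();M0=R.from_rotvec(o['orientation'])
for s4 in(1,-1):
 for s6 in(1,-1):
  for ph in(np.pi/2,-np.pi/2,0,np.pi):
   p,M=fk(o['qpos'],s6,ph,s4);m=(M.inv()*M0).magnitude()
   if m<.2: print(s4,s6,ph,np.linalg.norm(p-o['ee_pos']),m)
E
cat >> sim.py <<'E'
from scipy.optimize import least_squares
def step(q,p,M,w=300.):
    "bounded IK: nearest pose (w mm per rad), small step"
    lo=np.maximum(LO,q-VM);hi=np.minimum(HI,q+VM);q=np.clip(q,lo+1e-6,hi-1e-6)
    def f(x):
        a,A=fk(x,*S);return np.r_[a-p,w*(M*A.inv()).as_rotvec(),5*(x-q)]
    return least_squares(f,q,bounds=(lo-1e-9,hi+1e-9)).x
def lean(M):  # lean of tool z in tool frame: down dir components x,y in deg
    d=M.inv().apply([0,0,-1.]);return np.degrees(d[:2]).round(1)
E
```

```text
1 1 1.5707963267948966 11.793896903540798 3.952210638835759e-16
1 -1 1.5707963267948966 11.793896903540782 0.07133808625134208
```

Run:
```python
from sim import *
from workcell import ctrl
o=ctrl.get_obs();q=o['qpos']
p,M=fk(q);d=o['ee_pos']-p
B=R.from_euler('z',q[0])*R.from_euler('y',q[1]+q[2])
print('err fore',B.inv().apply(d),'tool',M.inv().apply(d),'c',(B*R.from_euler('z',q[3])).inv().apply(d), q)
```

```text
err fore [-0.51449138 11.78253982 -0.05530132] tool [11.50089679  2.40166546  1.0282899 ] c [ 2.23928944 11.57922833 -0.05530132] [-1.53320881 -0.10935627  0.08612417  0.23466818  2.68934257 -0.03566904]
```

```bash
python3 - <<'E'
s=open('sim.py').read()
s=s.replace("B.apply([off,0,Lf])","B.apply([off-50,0,Lf])").replace("w+M.apply([0,0,Lt])","w+(B*R.from_euler('z',q[3])).apply([50,0,0])+M.apply([0,0,Lt])")
s=s.replace("fk(x,*S)","fk(x)");open('sim.py','w').write(s)
E
cat > plan.py <<'E'
from sim import *
from workcell import ctrl
q=ctrl.get_obs()['qpos'];p,M=fk(q);q0=q
print('now',p.round(),lean(M))
def run(q,dp,yaw,n,w):
    p,M=fk(q)
    for i in range(n):
        p=p+dp;M=R.from_euler('z',yaw,degrees=True)*M
        q=step(q,p,M,w);p,M=fk(q)
    return q
for sg in (1,-1):
  for w in (300,1000):
    q=q0
    az=-1.4;u=np.array([np.cos(az),np.sin(az),0])
    for k in range(11):
        q=run(q,u*24+np.array([0,0,-17.]),7*sg if k<11 else 0,2,w)
    p,M=fk(q);print(sg,w,'at',p.round(),q.round(2),lean(M))
    for k in range(8):
        h=-p[:2]/np.linalg.norm(p[:2])
        q=run(q,np.r_[h*13,14],0,8,w);p,M=fk(q);print(k,p.round(),q.round(2),lean(M))
E
python3 plan.py
```

```text
now [  49. -140. 1083.] [  1.2 -26.2]
1 300 at [ 153. -660.  710.] [-1.46  0.74  0.12  0.42  2.66 -2.53] [  4.2 -24.9]
0 [ 130. -551.  810.] [-1.49  0.51  0.28  0.46  2.69 -2.51] [  5.6 -23.2]
1 [ 110. -437.  891.] [-1.54  0.3   0.39  0.56  2.69 -2.45] [  9.4 -19. ]
2 [  96. -328.  961.] [-1.66  0.12  0.43  0.74  2.69 -2.36] [ 15.3 -13.2]
3 [  90. -232. 1025.] [-1.93  0.01  0.38  1.11  2.69 -2.23] [23.2 -6.6]
4 [  76. -144. 1089.] [-2.53  0.09  0.09  2.1   2.68 -1.76] [30.7 -3. ]
5 [  41.  -62. 1114.] [-3.    0.14  0.09  2.8   2.64 -1.54] [37.1 -5.5]
6 [   6.   -8. 1138.] [-3.    0.21  0.09  3.1   2.56 -1.28] [ 42.2 -13.1]
7 [ -32.   45. 1170.] [-3.    0.26  0.09  3.34  2.42 -1.09] [ 46.3 -19.6]
1 1000 at [ 170. -654.  705.] [-1.42  0.76  0.11  0.39  2.69 -2.53] [  1.9 -25.9]
0 [ 146. -537.  793.] [-1.43  0.49  0.37  0.38  2.69 -2.54] [  2.1 -25.6]
1 [ 126. -415.  847.] [-1.44  0.26  0.59  0.39  2.69 -2.54] [  2.8 -24.8]
2 [ 115. -302.  874.] [-1.44  0.05  0.76  0.42  2.69 -2.51] [  3.6 -23.7]
3 [ 115. -204.  886.] [-1.42 -0.11  0.88  0.47  2.69 -2.44] [  4.6 -22.4]
4 [ 127. -121.  8
[... 933 characters left out ...]
2.66  1.78] [-32.4   7.7]
-1 1000 at [  37. -652.  712.] [-1.36  0.61  0.37 -0.45  2.52  2.26] [ -0.8 -26.2]
0 [  31. -548.  824.] [-1.33  0.49  0.31 -0.59  2.69  2.13] [ -0.8 -26.2]
1 [   7. -427.  877.] [-1.31  0.25  0.53 -0.6   2.69  2.13] [ -1.7 -25.8]
2 [ -27. -320.  906.] [-1.3   0.06  0.69 -0.64  2.69  2.09] [ -3.  -25.1]
3 [ -69. -233.  926.] [-1.33 -0.09  0.78 -0.72  2.69  1.97] [ -4.4 -24.3]
4 [-114. -161.  950.] [-1.41 -0.18  0.79 -0.84  2.69  1.77] [ -5.7 -23.7]
5 [-152. -101.  987.] [-1.54 -0.2   0.69 -0.99  2.69  1.47] [ -6.7 -23.2]
6 [-179.  -50. 1032.] [-1.7  -0.16  0.48 -1.17  2.69  1.1 ] [ -7.6 -23. ]
7 [-190.   -6. 1064.] [-1.87 -0.08  0.26 -1.31  2.69  0.76] [ -8.4 -22.8]
```

play_rows --pt "2 -12 -8" --pt "4 -24 -17" --pt "4 -24 -17" --pt "4 -24 -17" --pt "4 -24 -17" --pt "4 -24 -17" --pt "4 -24 -17" --pt "4 -24 -17" --yaw '[4, 7, 7, 7, 7, 7, 7, 7]'

```text
t: 8.08
ee_pos: [75.8, -307.8, 966.4]
orientation: [2.276, 1.484, 0.313]
ft_force: [-0.1, -0.7, -0.4]
width: 87.8
grasp_force: 0.0
```

play_rows --pt "4 -24 -17" --pt "4 -24 -17" --pt "4 -24 -17" --pt "4 -24 -17" --pt "4 -24 -17" --pt "4 -24 -17" --pt "4 -24 -17" --pt "4 -24 -17" --yaw '[7, 7, 7, 7, 7, 7, 7, 7]'

```text
t: 8.75
ee_pos: [107.3, -500.9, 830.2]
orientation: [1.37, 2.482, 0.565]
ft_force: [0.2, 0.0, -0.3]
width: 87.9
grasp_force: 0.0
```

play_rows --pt "4 -24 -17" --pt "4 -24 -17" --pt "4 -24 -17" --pt "4 -24 -17" --pt "4 -22 -16" --pt "3 -16 -12" --pt "1 -8 -5" --yaw '[7, 7, 7, 7, 7, 5, 3]'

```text
t: 9.33
ee_pos: [132.2, -644.9, 725.1]
orientation: [0.383, 2.946, 0.699]
ft_force: [0.6, 0.1, -0.4]
width: 87.8
grasp_force: 0.0
```

```bash
cat > now.py <<'E'
from sim import *
from workcell import ctrl
o=ctrl.get_obs();M=R.from_rotvec(o['orientation'])
print('t',o['t'],'q',o['qpos'].round(3),'p',o['ee_pos'].round(1),'lean',lean(M),'z',M.as_matrix()[:,2].round(3),'y',M.as_matrix()[:,1].round(3),'f',o['ft_force'].round(1),'w',round(o['width'],1),round(o['grasp_force'],1))
E
python3 now.py
```

```text
t 9.3333 q [-1.474  0.712  0.138  0.437  2.69  -2.429] p [ 132.2 -644.9  725.1] lean [  1.7 -25.9] z [ 0.144  0.43  -0.891] y [0.221 0.864 0.453] f [ 0.6  0.1 -0.4] w 87.8 0.0
```

play_rows --pt "-1 6 10" --pt "-2 11 16" --pt "-2 11 18" --pt "-2 11 18" --pt "-2 11 18" --pt "-2 11 18" --pt "-2 11 18" --pt "-2 11 18" --yaw '[0, 0, 0, 0, 0, 0, 0, 0]'

```text
t: 10.0
ee_pos: [118.7, -527.9, 819.6]
orientation: [0.401, 2.932, 0.63]
ft_force: [-0.5, 0.6, 0.2]
width: 87.9
grasp_force: 0.0
```

play_rows --pt "-2 11 18" --pt "-2 11 18" --pt "-2 11 18" --pt "-2 11 18" --pt "-2 11 18" --pt "-2 11 18" --pt "-2 11 18" --pt "-2 11 18" --yaw '[0, 0, 0, 0, 0, 0, 0, 0]'

```text
t: 10.67
ee_pos: [115.8, -412.9, 886.2]
orientation: [0.415, 2.902, 0.544]
ft_force: [0.3, -0.1, -0.2]
width: 88.0
grasp_force: 0.0
```

```bash
python3 now.py
```

```text
t 10.6667 q [-1.493  0.251  0.469  0.556  2.689 -2.309] p [ 115.8 -412.9  886.2] lean [  6.  -21.5] z [ 0.206  0.331 -0.921] y [0.24  0.895 0.375] f [ 0.3 -0.1 -0.2] w 88.0 0.0
```

play_rows --pt "-1 4 24" --pt "-1 4 28" --pt "-1 4 28" --pt "-1 4 28" --pt "-1 4 28" --pt "-1 4 28" --pt "-1 4 28" --pt "-1 4 24" --yaw '[0, 0, 0, 0, 0, 0, 0, 0]'

```text
t: 11.33
ee_pos: [146.3, -347.7, 956.7]
orientation: [0.439, 2.814, 0.404]
ft_force: [0.9, 0.4, -0.5]
width: 87.7
grasp_force: 0.0
```

play_rows --pt "-1 6 24" --pt "-1 6 24" --pt "-1 6 24" --pt "-1 6 24" --pt "-1 6 24" --pt "-1 6 24" --pt "-1 6 24" --pt "-1 6 20" --yaw '[0, 0, 0, 0, 0, 0, 0, 0]'

```text
t: 12.0
ee_pos: [171.7, -272.6, 1026.6]
orientation: [0.451, 2.707, 0.34]
ft_force: [4.4, 2.0, 0.3]
width: 87.6
grasp_force: 0.0
```

```bash
python3 now.py
```

```text
t 12.0 q [-1.46   0.206  0.086  1.25   2.689 -1.514] p [ 171.7 -272.6 1026.6] lean [ 18.4 -16.8] z [ 0.398  0.173 -0.901] y [0.263 0.919 0.292] f [4.4 2.  0.3] w 87.6 0.0
```

```bash
cat > plan2.py <<'E'
from sim import *
from workcell import ctrl
q0=ctrl.get_obs()['qpos']
def run(q,dp,yaw,n,w):
    p,M=fk(q)
    for i in range(n):
        p=p+dp;M=R.from_euler('z',yaw,degrees=True)*M
        q=step(q,p,M,w);p,M=fk(q)
    return q
if __name__=='__main__':
  w=450
  for Y in (50,75,100):
   for out in (150,300):
    q=q0;p,M=fk(q);u=p[:2]/np.linalg.norm(p[:2])
    q=run(q,np.r_[u*out/14,-out/14*.75],Y/14,14,w)
    p,M=fk(q);print('Y',Y,out,p.round(),q.round(2),lean(M))
    for k in range(5):
        p,M=fk(q);h=-p[:2]/np.linalg.norm(p[:2])
        q=run(q,np.r_[h*6,25],0,8,w);p,M=fk(q);print('  ',k,p.round(),q.round(2),lean(M))
E
python3 plan2.py
```

```text
Y 50 150 [ 307. -343.  910.] [-1.14  0.35  0.31  0.81  2.69 -2.54] [ 19.7 -16. ]
   0 [ 278. -262. 1002.] [-1.24  0.33  0.09  1.29  2.69 -2.11] [ 26.3 -10.5]
   1 [ 224. -180. 1058.] [-1.43  0.24  0.09  1.66  2.65 -1.9 ] [31.6 -8.5]
   2 [ 179. -110. 1103.] [-1.7   0.18  0.09  2.07  2.57 -1.73] [37.6 -7.3]
   3 [ 142.  -53. 1146.] [-2.03  0.16  0.09  2.48  2.46 -1.61] [43.8 -6.9]
   4 [ 111.  -11. 1192.] [-2.3   0.16  0.09  2.81  2.32 -1.52] [49.5 -7. ]
Y 50 300 [ 404. -460.  817.] [-1.07  0.62  0.09  0.75  2.65 -2.54] [ 18.7 -17.7]
   0 [ 339. -364.  922.] [-1.14  0.47  0.09  1.    2.69 -2.33] [ 22.1 -14.2]
   1 [ 279. -272.  999.] [-1.25  0.34  0.09  1.3   2.68 -2.1 ] [ 26.6 -11.3]
   2 [ 225. -188. 1056.] [-1.43  0.25  0.09  1.66  2.64 -1.89] [31.9 -9.3]
   3 [ 181. -116. 1104.] [-1.7   0.19  0.09  2.06  2.56 -1.72] [37.9 -8.3]
   4 [ 144.  -57. 1148.] [-2.01  0.16  0.09  2.47  2.45 -1.59] [44. -8.]
Y 75 150 [ 374. -313.  911.] [-1.03  0.44  0.23  1.03  2.69 -2.54] [ 27.  -14.2]
   0 [ 316. -230. 1002.] [-1.14  0.38  0.09  1.49  2.67 -2.14] [ 31.7 -10.4]
   1 [ 251. -152. 1065.] [
[... 961 characters left out ...]
.4 -4.7]
   2 [ 209.  -62. 1132.] [-1.34  0.26  0.09  2.27  2.46 -1.84] [46.4 -3.2]
   3 [ 154.  -10. 1190.] [-1.55  0.22  0.09  2.56  2.3  -1.72] [51.2 -2.3]
   4 [ 106.   28. 1249.] [-1.77  0.21  0.09  2.82  2.13 -1.63] [55.1 -2. ]
Y 100 300 [ 483. -361.  819.] [-0.94  0.71  0.09  1.23  2.69 -2.54] [ 34.7 -17.8]
   0 [ 402. -277.  937.] [-1.    0.56  0.09  1.57  2.68 -2.22] [ 37.3 -15.5]
   1 [ 324. -195. 1028.] [-1.09  0.45  0.09  1.89  2.6  -1.95] [ 41.  -13.8]
   2 [ 254. -119. 1104.] [-1.22  0.35  0.09  2.17  2.49 -1.74] [ 45.4 -12.8]
   3 [ 193.  -54. 1172.] [-1.38  0.29  0.09  2.43  2.33 -1.59] [ 49.9 -12.5]
   4 [ 139.   -2. 1238.] [-1.56  0.24  0.09  2.68  2.16 -1.49] [ 53.5 -12.7]
```

```bash
cat > opt.py <<'E'
from plan2 import *
import sys
from concurrent.futures import ProcessPoolExecutor as P
def ev(a):
    q=q0;tr=[]
    for s in a:
        p,M=fk(q);u=p[:2]/np.linalg.norm(p[:2]);t=np.array([-u[1],u[0]])
        dp=np.round(np.r_[u*s[0]+t*s[1],s[2]]);y=round(s[3])
        q=run(q,dp,y,8,450.);p,M=fk(q);tr.append((dp,y,p.round(),q.round(2),lean(M)))
    l=lean(M);c=4*abs(l[1])+max(0,29-l[0])*3+max(0,l[0]-38)
    if p[2]<400: c+=100
    return c,tr
def one(seed):
    r=np.random.default_rng(seed);best=None;sc=np.array([15,6,16,4.])
    ns=4
    for k in range(70):
        if best is None or k<20: a=r.uniform(-1,1,(ns,4))*np.array([22,10,25,7])
        else: a=np.clip(best[1]+r.normal(size=(ns,4))*sc*.35,-26,26);a[:,3]=np.clip(a[:,3],-7,7)
        c,tr=ev(a)
        if best is None or c<best[0]: best=(c,a,tr)
    return best
if __name__=='__main__':
    import os
    with P(os.cpu_count()) as ex: R_=list(ex.map(one,range(max(8,os.cpu_count()))))
    R_.sort(key=lambda b:b[0])
    for b in R_[:3]:
        print(b[0]); [print('  ',*x) for x in b[2]]
E
export OMP_NUM_THREADS=1; time timeout 400 python3 opt.py
```

```text
0.0
   [  2.   7. -18.] 6 [ 236. -173.  918.] [-1.09 -0.02  0.74  0.72  2.65 -2.54] [ 17.7 -18.3]
   [-28.   5.  21.] 2 [191. -67. 973.] [-1.18 -0.16  0.71  0.95  2.69 -2.54] [23.3 -9.5]
   [-14.  -8.  10.] 4 [ 238.  -42. 1009.] [-0.97 -0.03  0.53  1.19  2.69 -2.54] [28.4 -4.3]
   [-9.  6.  5.] 5 [ 230.   74. 1031.] [-0.55  0.02  0.47  1.42  2.69 -2.54] [32.4  0. ]
1.3999999999999986
   [ 21.  -8. -12.] 7 [ 372. -291.  920.] [-0.97  0.39  0.22  0.88  2.69 -2.41] [ 19.9 -15.7]
   [-25.  -4.  14.] 7 [ 330. -214.  996.] [-1.06  0.42  0.14  1.66  2.69 -2.45] [38.4 -0.9]
   [-4. -4. 12.] -6 [ 294. -237. 1070.] [-1.4   0.28  0.09  1.5   2.44 -2.11] [39.2 -0.4]
   [-16.  10.  -3.] 4 [ 179. -161. 1069.] [-1.49  0.25  0.19  2.05  2.69 -2.16] [39.4  0. ]
1.5999999999999956
   [-11.  20. -24.] 0 [118. -82. 866.] [-1.82 -0.43  1.15  0.69  2.6  -2.49] [ 17.6 -16.6]
   [-17.   5.  26.] 5 [146. -65. 956.] [-1.25 -0.25  0.76  0.69  2.69 -2.54] [16.1 -7.7]
   [15. -8. 14.] -2 [ 270. -124. 1039.] [-0.93  0.13  0.1   0.87  2.69 -1.72] [18.2 -7.2]
   [  1. -17.  14.] 7 [ 294. -216. 1008.] [-1.15  0.3   0.13  1.31  2.69 -2.5 ] [28.6  0.1]
real	0m36.064s
user	2m17.176s
sys	0m0.143s
```

play_rows --pt "1 4 -10" --pt "2 7 -18" --pt "2 7 -18" --pt "2 7 -18" --pt "2 7 -18" --pt "2 7 -18" --pt "2 7 -18" --pt "2 6 -16" --yaw '[6, 6, 6, 6, 6, 6, 6, 6]'

```text
t: 12.67
ee_pos: [209.0, -212.8, 922.4]
orientation: [-0.665, 2.754, 0.576]
ft_force: [-0.3, -0.1, 0.2]
width: 87.7
grasp_force: 0.0
```

play_rows --pt "-10 3 8" --pt "-24 5 18" --pt "-28 5 21" --pt "-28 5 21" --pt "-28 5 21" --pt "-28 5 21" --pt "-28 5 21" --pt "-28 5 21" --yaw '[2, 2, 2, 2, 2, 2, 2, 2]'

```text
t: 13.33
ee_pos: [182.5, -105.7, 955.1]
orientation: [-0.914, 2.596, 0.482]
ft_force: [0.1, 0.1, 0.2]
width: 88.0
grasp_force: 0.0
```

```bash
python3 now.py;  timeout 400 python3 opt.py
```

```text
t 13.3333 q [-1.151 -0.129  0.726  0.971  2.689 -2.54 ] p [ 182.5 -105.7  955.1] lean [ 24.4 -11.4] z [ 0.207  0.422 -0.883] y [-0.648  0.735  0.2  ] f [0.1 0.1 0.2] w 88.0 0.0
0.0
   [ 24.  -9. -17.] -4 [ 394. -149.  832.] [-0.77 -0.14  1.07  0.53  2.03 -2.17] [ 24.4 -11.4]
   [-25.   2.  13.] 4 [ 216. -119.  961.] [-1.15 -0.06  0.69  0.94  2.69 -2.54] [ 23.7 -13.5]
   [ 2. -5. 23.] 7 [ 327.  -69. 1028.] [-0.79  0.34  0.09  1.67  2.69 -2.31] [34.2 -0.8]
   [13. -6. -2.] 0 [ 420. -109.  985.] [-0.73  0.43  0.09  1.44  2.64 -2.5 ] [35. -0.]
0.0
   [-14.   9.  26.] 5 [ 195.   66. 1077.] [-0.74  0.13  0.11  1.83  2.68 -1.87] [30.2 -4.2]
   [ 24.   3. -19.] 3 [396.  93. 971.] [-0.23  0.28  0.3   1.13  2.64 -2.54] [29.8 -6.7]
   [ 9. -7. 17.] -3 [ 428.   47. 1019.] [-0.43  0.33  0.09  1.26  2.51 -2.17] [33.2 -4.4]
   [11. -1. 13.] 5 [443.  60. 980.] [-0.34  0.47  0.09  1.53  2.62 -2.49] [37.9 -0. ]
0.0
   [-23.  12.  14.] 2 [ 154.   80. 1004.] [-0.87 -0.25  0.67  1.15  2.69 -2.31] [24.8 -6.3]
   [11.  3.  4.] 0 [ 242.  104. 1036.] [-0.34 -0.05  0.39  0.95  2.56 -1.97] [24.8 -6.3]
   [22.  2. -9.] 7 [418. 132. 962.] [-0.08  0.38  0.13  1.1   2.69 -2.54] [26.4 -5.3]
   [-8. 10.  8.] 5 [327. 254. 984.] [ 0.2   0.42  0.09  1.46  2.69 -2.54] [33.5  0. ]
```

play_rows --pt "1 -2 12" --pt "2 -5 23" --pt "2 -5 23" --pt "2 -5 23" --pt "2 -5 23" --pt "2 -5 23" --pt "2 -5 23" --pt "2 -5 18" --yaw '[7, 7, 7, 7, 7, 7, 7, 7]'

```text
t: 14.0
ee_pos: [310.5, -27.7, 994.4]
orientation: [-1.942, 1.897, 0.62]
ft_force: [-0.2, -0.6, 0.1]
width: 87.9
grasp_force: 0.0
```

```bash
python3 now.py; sed -i 's/ns=4/ns=2/' opt.py; timeout 400 python3 opt.py
```

```text
t 14.0 q [-0.563  0.138  0.375  1.302  2.689 -2.54 ] p [310.5 -27.7 994.4] lean [30.9 -2.9] z [-0.063  0.538 -0.841] y [-0.998 -0.038  0.05 ] f [-0.2 -0.6  0.1] w 87.9 0.0
0.0
   [18.  1. -0.] -7 [ 447.   29. 1013.] [-0.34  0.08  0.4   0.64  2.24 -2.01] [30.9 -2.9]
   [-1.  9. 20.] 6 [ 395.  111. 1051.] [-0.36  0.29  0.09  1.33  2.44 -2.16] [36.5 -0. ]
0.0
   [15.  6. 17.] 0 [ 381.   82. 1036.] [-0.4   0.31  0.09  1.41  2.54 -2.26] [34.7  0. ]
   [ 4. -7. -3.] -3 [ 413.   26. 1012.] [-0.53  0.12  0.43  1.04  2.37 -2.4 ] [34.7 -0. ]
0.0
   [ 3. -7. 10.] -1 [ 314.  -22. 1043.] [-0.73  0.28  0.09  1.62  2.66 -2.21] [32.9 -1.3]
   [ 1.  7. 11.] 0 [ 304.   45. 1067.] [-0.64  0.23  0.09  1.62  2.57 -2.12] [35.1  0. ]
```

play_rows --pt "8 3 9" --pt "15 6 17" --pt "15 6 17" --pt "15 6 17" --pt "15 6 17" --pt "15 6 17" --pt "15 6 17" --pt "8 3 9" --yaw '[0, 0, 0, 0, 0, 0, 0, 0]'

```text
t: 14.67
ee_pos: [377.6, 28.6, 1018.1]
orientation: [-1.897, 1.881, 0.618]
ft_force: [-1.8, 0.1, 0.1]
width: 88.1
grasp_force: 0.0
```

```bash
python3 now.py
python3 - <<'E'
from h import *
np.set_printoptions(precision=1,suppress=True)
A=viewer.get_image('scene');B=viewer.get_image('top')
for k,im in(('A',A),('B',B)): np.savez(k+'.npz',**{x:im[x] for x in('pixels','range_z','fx','fy','cx','cy','dist_coeffs','T')})
for n in ['frame_crown','frame','bar_mid','lamp_edge','knob_grip','pointer_tip','mark_tip','dial_center','small_frame']:
    for nm,im in (('s',A),('t',B)):
        for r in models.landmark_of(im,n)[:2]: print(n,nm,np.array(r['location']),round(r['conf'],2),dep(im,r['location']))
def cloud(im):
    h,w=im['range_z'].shape;u,v=np.meshgrid(np.arange(w),np.arange(h))
    K=np.array([[im['fx'],0,im['cx']],[0,im['fy'],im['cy']],[0,0,1.]])
    x=cv2.undistortPoints(np.c_[u.ravel(),v.ravel()].astype(float)[:,None],K,np.array(im['dist_coeffs'],float))[:,0]
    r=im['range_z'].ravel();P=np.c_[x[:,0]*r,-x[:,1]*r,-r];T=np.array(im['T']);return P@T[:3,:3].T+T[:3,3],im['pixels'].reshape(-1,3),r>0
for nm,im in (('s',A),('t',B)):
    P,c,ok=cloud(im)
    m=ok&(abs(P[:,0]-460)<110)&(abs(P[:,1]+312)<60)&(P[:,2]>20)&(P[:,2]<140)&(c.max(1)<80)
    Q=P[m];print(nm,'frame n',m.sum(),'min',Q.min(0),'max',Q.max(0))
    for lo,hi in((20,60),(60,95),(95,115),(118,140)):
        z=Q[(Q[:,2]>lo)&(Q[:,2]<hi)]
        if len(z)>5: print(lo,len(z),z.mean(0),np.percentile(z,3,axis=0),np.percentile(z,97,axis=0))
    t=Q[Q[:,2]>90]; 
    if len(t)>10: C=np.cov(t[:,:2].T);e,v=np.linalg.eigh(C);print('dir',v[:,1],np.degrees(np.arctan2(v[1,1],v[0,1])),e)
    m=ok&(abs(P[:,0]-635)<25)&(abs(P[:,1])<130)&(P[:,2]>155)&(P[:,2]<190)
    Q=P[m]; 
    for y in range(-120,121,40):
        z=Q[abs(Q[:,1]-y)<12]
        if len(z): print('bar',y,len(z),np.median(z,axis=0),z[:,2].max())
    m=ok&(P[:,0]>600)&(P[:,0]<780)&(abs(P[:,1])<120)&(P[:,2]>380)&(P[:,2]<460)&(c.min(1)>120)
    Q=P[m];
    for y in (-100,0,100):
        z=Q[abs(Q[:,1]-y)<15]
        if len(z)>3: print('lamp',y,len(z),np.percentile(z,2,axis=0),np.percentile(z,98,axis=0))
E
```

```text
t 14.6667 q [-0.39   0.293  0.087  1.422  2.598 -2.224] p [ 377.6   28.6 1018.1] lean [32.5 -1.6] z [-0.033  0.566 -0.823] y [-0.999 -0.017  0.028] f [-1.8  0.1  0.1] w 88.1 0.0
frame_crown s [236.8 261.2] 0.66 [ 467.1 -303.2  106.3]
frame_crown s [238.2 286.5] 0.64 [ 458.  -312.8    3. ]
frame s [237.7 287.5] 0.96 [ 464.  -311.9    4. ]
bar_mid s [329.4 298. ] 0.76 [640.5   8.1 175.8]
bar_mid t [317.6 197.6] 0.97 [ 354.   -25.9 1130.8]
lamp_edge s [324.8 215.2] 0.71 [710.    8.5 439.9]
lamp_edge s [324.2 345.2] 0.56 [640.9  -1.9  14.7]
knob_grip s [435.8 344.8] 0.9 [629.6 272.7  70.7]
knob_grip t [204.6 208.7] 0.63 [621.9 270.8  70.3]
pointer_tip s [325.9 296. ] 0.59 [634.4  -1.8 174.9]
pointer_tip s [408.9 391.7] 0.4 [746.  222.   23.3]
mark_tip s [425.3 404.7] 0.42 [769.9 261.6  17.8]
dial_center s [431.2 379.4] 0.92 [690.8 272.4  14.6]
dial_center t [217.9 181.8] 0.94 [ 361.9   -2.9 1112.9]
small_frame s [439.9 312.9] 0.55 [483.7 284.   47.6]
small_frame t [195.2 283.7] 0.56 [447.9 293.5   4.3]
s frame n 514 min [ 396.6 -340.2   20. ] max [ 534.3 -291.4  132.2]
20 225 [ 470.  -31
[... 367 characters left out ...]
] 176.69021987501276
bar -80 64 [636.3 -79.8 172.5] 177.71732277596914
bar -40 74 [639.  -41.4 171.9] 178.40494174039293
bar 0 66 [642.2  -0.  171.9] 176.82857338095266
bar 40 68 [645.3  40.  171.8] 176.31884879354197
bar 80 71 [648.3  80.  171.3] 178.45866631490458
bar 120 67 [652.1 118.6 171.3] 176.43604429494405
lamp -100 324 [ 651.3 -114.7  426.3] [706.5 -85.4 453.4]
lamp 0 354 [657.8 -14.5 425.6] [714.4  14.5 453.1]
lamp 100 381 [667.1  85.8 425.8] [721.6 114.4 453.1]Traceback (most recent call last):
  File "<stdin>", line 16, in <module>
    return umr_minimum(a, axis, None, out, keepdims, initial, where)
ValueError: zero-size array to reduction operation minimum which has no identity
```

Run:
```python
from plan2 import *
for tgt,n in (((340,-460,400),23),((330,-470,420),28)):
    q=q0;p,M=fk(q);d=(np.array(tgt)-p)/n
    for k in range(n):
        q=run(q,d,-98/n if n>14 else -7,1,450)
        if k%4==3 or k==n-1: p,M=fk(q);print(k,p.round(),q.round(2),lean(M),M.as_matrix()[:,2].round(2))
    for t2 in ((385,-312,240),(463+10,-312,97)):
        p,M=fk(q);d=(np.array(t2)-p)/12;q=run(q,d,0,12,450);p,M=fk(q);print(p.round(),q.round(2),lean(M))
    for t2 in ((473,-200,380),(560,0,380),(645,0,180)):
        p,M=fk(q);d=(np.array(t2)-p)/12;q=run(q,d,0,12,450);p,M=fk(q);print(p.round(),q.round(2),lean(M))
```

```text
3 [370.  -9. 979.] [-0.59  0.11  0.52  1.05  2.52 -2.54] [31.5 -5.2] [ 0.08  0.55 -0.83]
7 [387. -84. 926.] [-0.74  0.05  0.72  0.88  2.41 -2.54] [ 30.2 -10. ] [ 0.2   0.52 -0.83]
11 [ 401. -163.  842.] [-0.86 -0.02  0.98  0.72  2.2  -2.54] [ 28.9 -12.7] [ 0.32  0.45 -0.83]
15 [ 404. -252.  739.] [-0.99 -0.05  1.23  0.62  1.94 -2.54] [ 28.3 -13.3] [ 0.43  0.33 -0.84]
19 [ 401. -345.  628.] [-1.09 -0.03  1.44  0.57  1.65 -2.51] [ 28.3 -13.3] [ 0.51  0.19 -0.84]
22 [ 399. -416.  546.] [-1.14  0.02  1.55  0.56  1.41 -2.46] [ 28.3 -13.3] [ 0.54  0.07 -0.84]
[ 407. -299.  260.] [-0.94  0.1   2.1   0.6   0.78 -2.54] [ 23.8 -11.8]
[ 486. -307.  114.] [-0.78  0.43  2.05  0.69  0.48 -2.54] [ 20.1 -10. ]
[ 473. -200.  380.] [-0.57 -0.06  1.92  0.28  0.97 -1.87] [ 20.1 -10. ]
[560.  -0. 380.] [-0.02 -0.01  1.87  0.04  0.88 -1.22] [ 20.1 -10. ]
[645.   0. 180.] [-0.02  0.37  1.91  0.07  0.47 -1.25] [ 20.1 -10. ]
3 [364.   5. 986.] [-0.57  0.11  0.49  1.08  2.53 -2.54] [31.8 -4.3] [ 0.07  0.56 -0.83]
7 [377. -60. 951.] [-0.71  0.07  0.63  0.95  2.47 -2.54] [30.9 -8.4] [ 0.16  0.54 -0.83]
11 [ 389. -125.  898.] [-0.82  0.02  0.81  0.82  2.34 -2.54] [ 29.8 -11.6] [ 0.26  0.5  -0.83]
15 [ 396. -194.  826.] [-0.93 -0.02  1.02  0.71  2.16 -2.54] [ 28.8 -13.1] [ 0.36  0.42 -0.83]
19 [ 396. -269.  742.] [-1.03 -0.04  1.22  0.63  1.95 -2.54] [ 28.5 -13.5] [ 0.44  0.32 -0.84]
23 [ 392. -348.  654.] [-1.11 -0.03  1.38  0.59  1.71 -2.52] [ 28.5 -13.5] [ 0.51  0.21 -0.84]
27 [ 388. -426.  567.] [-1.17  0.02  1.51  0.56  1.46 -2.46] [ 28.5 -13.5] [ 0.54  0.08 -0.84]
[ 408. -299.  261.] [-0.94  0.1   2.1   0.61  0.78 -2.54] [ 23.9 -12.1]
[ 487. -307.  115.] [-0.78  0.43  2.05  0.69  0.48 -2.54] [ 20.1 -10.2]
[ 473. -200.  380.] [-0.57 -0.06  1.92  0.29  0.97 -1.87] [ 20.1 -10.2]
[560.  -0. 380.] [-0.02 -0.01  1.87  0.05  0.88 -1.22] [ 20.1 -10.2]
[645.   0. 180.] [-0.02  0.37  1.91  0.08  0.46 -1.26] [ 20.1 -10.2]
```

```bash
cat > ik.py <<'E'
from sim import *
def ik(p,M,seeds=12):
    best=None
    rng=np.random.default_rng(0);wide=np.array([6,3,3,6,3,6])
    for i in range(seeds):
        x0=rng.uniform(LO+.05,HI-.05)
        f=lambda x:(lambda a,A:np.r_[(a-p)/10,30*(M*A.inv()).as_rotvec()])(*fk(x))
        r=least_squares(f,x0,bounds=(LO,HI))
        if best is None or r.cost<best[0]-1e-6: best=(r.cost,r.x)
    return best
E
python3 - <<'E'
from ik import *
from workcell import ctrl
M0=R.from_rotvec(ctrl.get_obs()['orientation'])
def az(a): return R.from_euler('z',a-93.3,degrees=True)*M0
for name,p,a in (('frame',(473,-312,97),-5),('frame',(473,-312,97),-10),('above',(400,-312,250),-5),('above',(400,-312,420),-5),('frame180',(453,-312,97),175),('stand',(645,0,180),-4),('standhi',(560,0,400),-4),('mid',(480,-150,400),-4),('here',(450,-50,700),-4),('hi',(450,-50,700),40),('z',(450,50,800),90)):
    c,q=ik(np.array(p,float),az(a));print(name,p,a,round(c,3),q.round(2))
E
```

```text
frame (473, -312, 97) -5 0.0 [-0.9   0.48  2.29  1.72  0.44  2.3 ]
frame (473, -312, 97) -10 0.0 [-0.87  0.48  2.33  1.93  0.4   2.2 ]
above (400, -312, 250) -5 12.873 [-1.11  0.14  2.38  1.37  0.58  2.54]
above (400, -312, 420) -5 1.58 [-0.93 -0.15  1.96  0.49  0.97 -2.54]
frame180 (453, -312, 97) 175 0.0 [-0.46  0.76  1.51 -0.22  1.44  1.33]
stand (645, 0, 180) -4 0.0 [ 0.08  0.35  2.05 -0.53  0.16 -0.88]
standhi (560, 0, 400) -4 0.0 [ 0.04 -0.1   1.97 -0.1   0.67 -1.35]
mid (480, -150, 400) -4 0.0 [-0.48 -0.2   2.06  0.34  0.75 -2.12]
here (450, -50, 700) -4 0.0 [-0.15 -0.36  1.54  0.05  1.37 -1.6 ]
hi (450, -50, 700) 40 2.263 [-0.49 -0.23  1.44  0.52  1.67 -2.54]
z (450, 50, 800) 90 39.086 [ 2.79 -0.9   0.8  -1.31  2.67 -1.65]
```

```bash
cat > seq.py <<'E'
from plan2 import *
def go(q,tgt,Y,n,w=450,v=1):
    p,M=fk(q);d=np.round((np.array(tgt)-p)/n,0);y=Y/n
    for k in range(n):
        q=run(q,d,y,1,w)
        if v and (k%5==4 or k==n-1):
            p,M=fk(q);z=M.as_matrix()[:,2];print('  ',k+1,p.round(),q.round(2),lean(M),'az',round(np.degrees(np.arctan2(z[1],z[0]))))
    return q
E
python3 - <<'E'
from seq import *
print('A in place');q=go(q0,(378,29,1018),-98,14)
print('B');q=go(q0,(340,150,980),-98,14)
print('C');q=go(q0,(300,300,950),-60,16)
print('D');q=go(q0,(400,100,1000),-98,14)
E
```

```text
A in place
   5 [ 362.   58. 1028.] [-0.47  0.02  0.44  0.95  2.37 -2.21] [32.5 -1.8] az 59
   10 [ 367.   38. 1023.] [-0.26 -0.12  0.56  0.44  2.16 -1.84] [32.5 -1.8] az 24
   14 [ 371.   22. 1019.] [ 0.23 -0.14  0.59 -0.2   2.1  -1.36] [32.5 -1.8] az -4
B
   5 [ 352.  103. 1014.] [-0.32 -0.05  0.56  0.82  2.29 -2.2 ] [32.5 -1.8] az 59
   10 [348. 123. 994.] [ 0.22 -0.2   0.72  0.13  2.03 -1.61] [32.6 -2.2] az 25
   14 [349. 133. 978.] [ 0.77 -0.19  0.77 -0.48  2.06 -1.01] [32.3 -3.2] az -1
C
   5 [ 337.  148. 1008.] [-0.21 -0.01  0.55  0.91  2.34 -2.3 ] [32.5 -1.8] az 75
   10 [317. 218. 983.] [ 0.22 -0.16  0.73  0.46  2.06 -1.95] [32.5 -1.8] az 56
   15 [297. 288. 958.] [ 0.88 -0.19  0.82 -0.14  1.92 -1.37] [32.5 -1.8] az 37
   16 [293. 302. 953.] [ 1.   -0.18  0.83 -0.24  1.92 -1.26] [32.5 -1.8] az 34
D
   5 [ 372.   88. 1023.] [-0.35  0.01  0.47  0.86  2.32 -2.18] [32.5 -1.8] az 59
   10 [ 387.   98. 1013.] [ 0.07 -0.11  0.59  0.22  2.08 -1.69] [32.5 -1.8] az 24
   14 [ 399.  106. 1005.] [ 0.57 -0.09  0.6  -0.4   2.09 -1.17] [32.5 -1.8] az -4
```

Run:
```python
from seq import *
q=go(q0,(378,29,1018),-98,14,v=0)
print('E');q1=go(q,(300,-420,560),-112,20)
print('F');q2=go(q1,(540,-320,240),-69,14)
print('G');q3=go(q2,(453,-312,97),0,8)
print('up');q4=go(q3,(453,-312,400),0,10)
print('tr');q5=go(q4,(540,-20,420),181,28)
print('dn');q6=go(q5,(645,0,180),0,12)
```

```text
E
   5 [351. -88. 904.] [ 0.13 -0.32  1.05 -0.39  1.9  -1.05] [32.5 -1.8] az -32
   10 [ 331. -198.  790.] [-0.08 -0.36  1.35 -0.5   1.75 -0.74] [32.5 -1.8] az -60
   15 [ 311. -308.  675.] [-0.33 -0.27  1.55 -0.56  1.62 -0.4 ] [32.5 -1.8] az -88
   20 [ 291. -418.  560.] [-0.55 -0.06  1.62 -0.6   1.53 -0.03] [32.5 -1.8] az -116
F
   5 [ 381. -383.  445.] [-0.44  0.22  1.55 -0.54  1.65  0.54] [32.5 -1.8] az -141
   10 [ 471. -348.  330.] [-0.42  0.5   1.38 -0.37  1.74  0.99] [32.5 -1.8] az -166
   14 [ 543. -320.  238.] [-0.43  0.71  1.23 -0.19  1.78  1.31] [32.5 -1.8] az 175
G
   5 [ 488. -315.  148.] [-0.45  0.73  1.41 -0.2   1.57  1.33] [32.5 -1.8] az 175
   8 [ 455. -312.   94.] [-0.47  0.76  1.51 -0.21  1.44  1.34] [32.5 -1.8] az 175
up
   5 [ 455. -312.  249.] [-0.47  0.58  1.44 -0.21  1.69  1.29] [32.5 -1.8] az 175
   10 [ 455. -312.  404.] [-0.46  0.45  1.29 -0.22  1.96  1.23] [32.5 -1.8] az 175
tr
   5 [ 470. -262.  409.] [-0.25  0.35  1.44 -0.4   1.81  0.9 ] [32.5 -1.8] az -153
   10 [ 485. -212.  414.] [-0.06  0.23  1.6  -0.53  1.61  0.59] [32.5 -1.8] az -121
   15 [ 500. -162.  419.] [ 0.09  0.08  1.77 -0.62  1.37  0.27] [32.5 -1.8] az -88
   20 [ 515. -112.  424.] [ 0.15 -0.06  1.9  -0.61  1.1  -0.15] [32.5 -1.8] az -56
   25 [530. -62. 429.] [ 0.07 -0.15  1.96 -0.37  0.82 -0.84] [32.5 -1.8] az -24
   28 [539. -26. 431.] [-0.01 -0.17  1.96 -0.08  0.74 -1.39] [32.7 -1.2] az -6
dn
   5 [584. -16. 326.] [ 0.03  0.03  2.03 -0.16  0.48 -1.28] [32.7 -1.2] az -6
   10 [629.  -6. 221.] [ 0.07  0.26  2.05 -0.42  0.25 -0.97] [32.7 -1.2] az -6
   12 [648.  -3. 180.] [ 0.1   0.36  2.06 -0.73  0.17 -0.64] [32.6 -1.3] az -6
```

play_rows --pt "0 0 0" --pt "0 0 0" --pt "0 0 0" --pt "0 0 0" --pt "0 0 0" --pt "0 0 0" --pt "0 0 0" --pt "0 0 0" --yaw '[-4, -7, -7, -7, -7, -7, -7, -7]'

```text
t: 16.33
ee_pos: [378.7, 27.7, 1017.2]
orientation: [-0.816, 2.43, 0.295]
ft_force: [-0.1, 0.8, -0.6]
width: 87.8
grasp_force: 0.0
```

play_rows --pt "0 0 0" --pt "0 0 0" --pt "0 0 0" --pt "0 0 0" --pt "0 0 0" --pt "0 -8 -8" --pt "-2 -16 -16" --pt "-4 -24 -24" --yaw '[-7, -7, -7, -7, -7, -7, -7, -7]'

```text
t: 17.0
ee_pos: [373.3, -19.4, 969.5]
orientation: [0.41, 2.503, -0.085]
ft_force: [1.5, -0.7, 0.6]
width: 88.1
grasp_force: 0.0
```

play_rows --pt "-5 -28 -29" --pt "-5 -28 -29" --pt "-5 -28 -29" --pt "-5 -28 -29" --pt "-5 -28 -29" --pt "-5 -28 -29" --pt "-5 -28 -29" --pt "-5 -28 -29" --yaw '[-7, -7, -7, -7, -7, -7, -7, -7]'

```text
t: 17.67
ee_pos: [332.1, -244.9, 735.8]
orientation: [1.582, 2.068, -0.456]
ft_force: [0.3, 0.3, 0.3]
width: 88.2
grasp_force: 0.0
```

play_rows --pt "-5 -28 -29" --pt "-5 -28 -29" --pt "-5 -28 -29" --pt "-5 -28 -29" --pt "-4 -22 -24" --pt "-3 -15 -15" --pt "-1 -8 -8" --yaw '[-7, -7, -7, -7, -7, -5, -3]'

```text
t: 18.25
ee_pos: [304.6, -402.1, 570.4]
orientation: [2.328, 1.406, -0.704]
ft_force: [1.1, 1.4, 0.4]
width: 87.7
grasp_force: 0.0
```

```bash
python3 now.py
cat > meas.py <<'E'
from h import *
np.set_printoptions(precision=1,suppress=True)
def cloud(im):
    h,w=im['range_z'].shape;u,v=np.meshgrid(np.arange(w),np.arange(h))
    K=np.array([[im['fx'],0,im['cx']],[0,im['fy'],im['cy']],[0,0,1.]])
    x=cv2.undistortPoints(np.c_[u.ravel(),v.ravel()].astype(float)[:,None],K,np.array(im['dist_coeffs'],float))[:,0]
    r=im['range_z'].ravel();P=np.c_[x[:,0]*r,-x[:,1]*r,-r];T=np.array(im['T']);return P@T[:3,:3].T+T[:3,3],im['pixels'].reshape(-1,3),r>0
E
python3 - <<'E'
from meas import *
A=viewer.get_image('scene');B=viewer.get_image('top')
save(A,'s1');save(B,'t1')
cv2.imwrite('pics/c1.png',np.hstack([cv2.resize(B['pixels'][230:350,390:510,::-1],(400,400)),cv2.resize(B['pixels'][120:240,160:280,::-1],(400,400))]))
ra=models.landmark_of(A,'frame_crown');rb=models.landmark_of(B,'frame_crown')
print(ra[:2],rb[:2])
for x in rb[:2]:
  for y in ra[:1]: print('tri',tri(A,y['location'],B,x['location']))
P,c,ok=cloud(B)
m=ok&(abs(P[:,0]-465)<90)&(abs(P[:,1]+312)<50)&(P[:,2]>25)&(P[:,2]<145)&(c.max(1)<90)
Q=P[m];print(m.sum())
if m.sum()>30:
    print(cv2.minAreaRect(Q[:,:2].astype(np.float32)))
    for lo,hi in((25,60),(60,95),(95,115),(118,140)):
        z=Q[(Q[:,2]>lo)&(Q[:,2]<hi)]
        if len(z)>5: print(lo,len(z),z.mean(0),np.percentile(z,3,axis=0),np.percentile(z,97,axis=0),cv2.minAreaRect(z[:,:2].astype(np.float32)))
m=ok&(abs(P[:,0]-638)<40)&(abs(P[:,1])<130)&(P[:,2]>155)&(P[:,2]<190)
Q=P[m]
for y in (-100,-75,-30,0,30,75,100):
    z=Q[abs(Q[:,1]-y)<8]
    if len(z): print('bar',y,len(z),z.mean(0),np.percentile(z,[3,97],axis=0).ravel())
E
```

```text
t 18.25 q [-0.596 -0.068  1.58  -0.595  1.53  -0.118] p [ 304.6 -402.1  570.4] lean [32.5 -1.5] z [-0.241 -0.514 -0.823] y [ 0.889 -0.458  0.026] f [1.1 1.4 0.4] w 87.7 0.0
[{'location': [233.6, 261.8], 'conf': 0.92}, {'location': [271.9, 229.4], 'conf': 0.55}] [{'location': [450.4, 283.7], 'conf': 0.93}, {'location': [426.6, 365.9], 'conf': 0.73}]
tri (array([ 465.5, -311.7,  100.9]), np.float64(5.035696494085053))
tri (array([ 293. , -338.5,  -31. ]), np.float64(113.08794310566785))
831
((459.8757629394531, -311.8988952636719), (52.422149658203125, 139.96971130371094), 84.5597152709961)
25 152 [ 445.8 -303.2   40.1] [ 391.  -340.9   26. ] [ 528.6 -281.3   56.8] ((459.8757629394531, -311.8988952636719), (52.422149658203125, 139.96971130371094), 84.5597152709961)
60 388 [ 454.3 -310.9   83.9] [ 397.7 -326.7   67.1] [ 522.6 -296.2   94.6] ((460.4728088378906, -311.8690185546875), (26.295791625976562, 131.36358642578125), 84.56562805175781)
95 127 [ 456.9 -308.5   99.3] [ 430.1 -322.7   95.1] [ 494.4 -298.1  111.9] ((461.4179382324219, -311.84918212890625), (24.811126708984375, 73.14532470703125), 85.65841674804688)
118 159 [ 460.8 -311.4  125.1] [ 446.2 -323.5  120.9] [ 474.9 -299.8  128.8] ((460.87841796875, -311.6540832519531), (25.212923049926758, 30.482099533081055), 84.61003875732422)
bar -100 52 [ 627.  -100.3  169.9] [ 620.7 -107.3  164.6  634.7  -93.6  174.3]
bar -75 56 [629.2 -74.6 170.1] [622.6 -82.7 164.2 637.3 -67.3 174. ]
bar -30 45 [633.5 -30.5 170.2] [627.7 -37.  165.6 640.2 -23.5 174.1]
bar 0 47 [635.7   0.6 170.2] [629.7  -6.3 166.6 643.1   7.2 174.6]
bar 30 56 [636.8  29.9 169.9] [631.2  22.3 164.2 644.4  37.9 174.6]
bar 75 51 [640.6  75.5 169.7] [634.5  68.6 163.2 649.   82.1 173.4]
bar 100 52 [642.5  99.5 170.1] [635.5  92.9 165.9 650.  106.3 174.7]
```

View pics/c1.png

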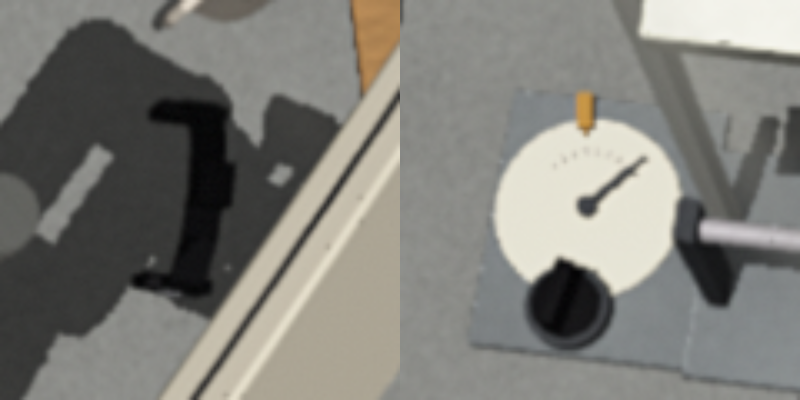

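play_rows --pt "10 6 -15" --pt "18 6 -26" --pt "18 6 -26" --pt "18 6 -26" --pt "18 6 -26" --pt "18 6 -26" --pt "18 6 -26" --pt "18 6 -26" --yaw '[-2.5, -5.5, -5.5, -5.5, -5.5, -5.5, -5.5, -5.5]'

```text
t: 19.12
ee_pos: [443.1, -351.8, 377.6]
orientation: [2.82, 0.532, -0.864]
ft_force: [0.9, -0.4, -0.3]
width: 87.5
grasp_force: 0.0
```

play_rows --pt "18 6 -26" --pt "18 6 -26" --pt "18 6 -26" --pt "18 6 -26" --pt "18 6 -26" --pt "11 5 -14" --pt "0 0 0" --yaw '[-5.5, -5.5, -5.5, -5.5, -5.5, -1.8, 0]'

```text
t: 19.7
ee_pos: [543.4, -316.6, 230.4]
orientation: [-2.983, 0.2, 0.934]
ft_force: [-0.3, 1.1, -0.5]
width: 87.6
grasp_force: 0.0
```

```bash
python3 now.py
```

```text
t 19.7 q [-0.447  0.717  1.234 -0.208  1.761  1.279] p [ 543.4 -316.6  230.4] lean [32.6 -1.7] z [-0.568  0.047 -0.822] y [-0.124 -0.992  0.029] f [-0.3  1.1 -0.5] w 87.6 0.0
```

play_rows --pt "-8 0.6 -11" --pt "-13 0.9 -19" --pt "-14 0.9 -20" --pt "-14 0.9 -20" --pt "-14 0.9 -20" --pt "-14 0.9 -20" --pt "-10 0.6 -15" --pt "-5 0.3 -8" --yaw '[0.3, 0.3, 0.3, 0.3, 0.3, 0, 0, 0]'

```text
t: 20.37
ee_pos: [449.3, -311.7, 100.9]
orientation: [2.995, -0.161, -0.934]
ft_force: [-0.5, 0.4, -0.5]
width: 87.5
grasp_force: 0.0
```

```bash
python3 now.py;python3 - <<'E'
from h import *
A=viewer.get_image('scene');cv2.imwrite('pics/c2.png',cv2.resize(A['pixels'][150:330,150:350,::-1],(800,720))[60:660])
E
```

```text
t 20.3667 q [-0.491  0.743  1.527 -0.246  1.434  1.291] p [ 449.3 -311.7  100.9] lean [32.5 -1.8] z [-0.567  0.03  -0.823] y [-0.097 -0.995  0.031] f [-0.5  0.4 -0.5] w 87.5 0.0
```

View pics/c2.png

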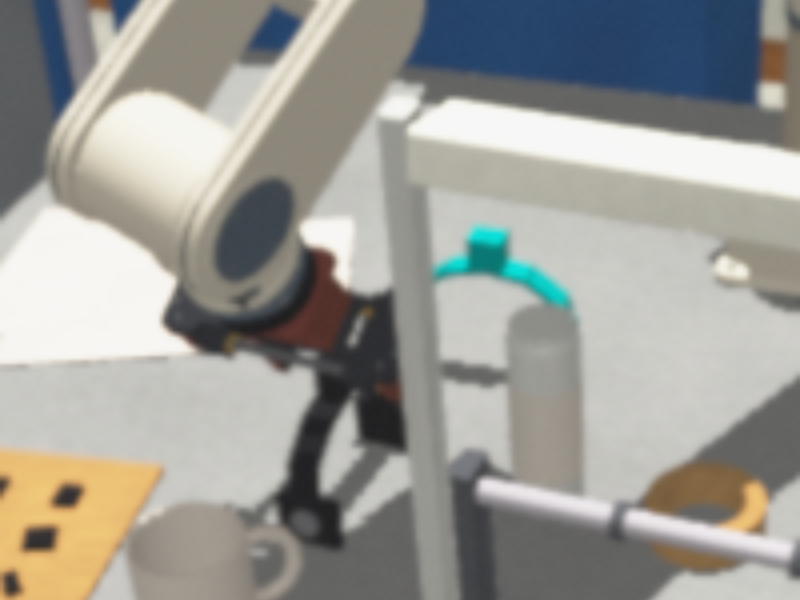

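The gripper at (350,340) is astride the grip block, with the frame below it at (320,430) and clear of the mug. I'll close.

play_rows --pt "2 0 -3" --pt "0 0 0" --pt "0 0 0" --pt "0 0 0" --pt "0 0 0" --pt "0 0 0" --pt "0 0 0" --yaw '[0, 0, 0, 0, 0, 0, 0]' --gripper 1

```text
t: 21.0
ee_pos: [452.5, -312.0, 97.2]
orientation: [2.995, -0.165, -0.934]
ft_force: [-1.0, 0.6, -0.6]
width: 44.8
grasp_force: 0.0
```

play_rows --pt "0 0 0" --pt "0 0 0" --pt "0 0 0" --pt "0 0 0" --pt "0 0 0" --yaw '[0, 0, 0, 0, 0]'

```text
t: 21.42
ee_pos: [452.3, -311.7, 97.1]
orientation: [-2.994, 0.165, 0.935]
ft_force: [0.3, 1.4, 1.7]
width: 24.0
grasp_force: 29.7
```

play_rows --pt "0 0 5" --pt "0 0 12" --pt "0 0 22" --pt "0 0 30" --pt "0 0 30" --pt "0 0 30" --pt "0 0 30" --pt "0 0 30" --yaw '[0, 0, 0, 0, 0, 0, 0, 0]'

```text
t: 22.08
ee_pos: [452.1, -312.0, 288.5]
orientation: [2.995, -0.165, -0.933]
ft_force: [0.1, -0.2, -2.0]
width: 23.5
grasp_force: 30.0
```

play_rows --pt "0 0 30" --pt "0 0 30" --pt "2 6 30" --pt "3 11 20" --pt "3 11 15" --pt "3 11 8" --pt "3 11 2" --pt "3 11 0" --yaw '[2, 4, 6, 7, 7, 7, 7, 7]'

```text
t: 22.75
ee_pos: [469.6, -250.3, 422.9]
orientation: [2.613, 0.977, -0.793]
ft_force: [-0.1, -0.4, -0.8]
width: 24.1
grasp_force: 30.0
```

```bash
python3 now.py;python3 - <<'E'
from seq import *
q=go(q0,(540,-20,425),134,20)
E
```

```text
t 22.75 q [-0.231  0.271  1.511 -0.504  1.696  0.647] p [ 469.6 -250.3  422.9] lean [32.4 -1.9] z [-0.405 -0.397 -0.824] y [ 0.664 -0.747  0.033] f [-0.1 -0.4 -0.8] w 24.1 30.0
   5 [ 483. -221.  429.] [-0.04  0.12  1.7  -0.6   1.46  0.34] [32.4 -1.9] az -102
   10 [ 503. -156.  429.] [ 0.08 -0.02  1.86 -0.62  1.19 -0.03] [32.4 -1.9] az -69
   15 [523. -91. 429.] [ 0.09 -0.14  1.95 -0.49  0.9  -0.59] [32.4 -1.9] az -35
   20 [543. -20. 429.] [-0.02 -0.16  1.96 -0.03  0.74 -1.47] [32.6 -1.3] az -4
```

play_rows --pt "3 11 0" --pt "3 11 0" --pt "3 12 0" --pt "3 12 0" --pt "3 12 0" --pt "3 12 0" --pt "3 12 0" --pt "3 12 0" --yaw '[7, 7, 7, 7, 7, 7, 7, 7]'

```text
t: 23.42
ee_pos: [492.9, -156.1, 421.8]
orientation: [1.736, 1.964, -0.507]
ft_force: [0.5, 0.4, -1.0]
width: 23.7
grasp_force: 30.0
```

play_rows --pt "3 12 0" --pt "3 12 0" --pt "4 12 0" --pt "4 12 0" --pt "4 12 0" --pt "4 12 0" --pt "4 12 0" --pt "4 12 0" --yaw '[7, 7, 7, 7, 7, 7, 7, 7]'

```text
t: 24.08
ee_pos: [522.5, -60.3, 421.9]
orientation: [0.592, 2.472, -0.143]
ft_force: [0.6, 0.2, -2.0]
width: 23.9
grasp_force: 30.0
```

play_rows --pt "5 15 0" --pt "6 12 0" --pt "5 8 0" --pt "3 4 0" --pt "0 0 0" --yaw '[6.5, 6.5, 5.5, 3, 0]'

```text
t: 24.5
ee_pos: [541.8, -22.6, 421.7]
orientation: [0.13, 2.534, 0.002]
ft_force: [-0.9, 0.1, -1.3]
width: 23.8
grasp_force: 30.0
```

```bash
python3 now.py;python3 - <<'E'
from meas import *
A=viewer.get_image('scene');B=viewer.get_image('top')
P,c,ok=cloud(A)
m=ok&(abs(P[:,0]-550)<100)&(abs(P[:,1])<60)&(P[:,2]>310)&(P[:,2]<480)&(c.max(1)<90)
Q=P[m];print(m.sum(),np.percentile(Q,[1,99],axis=0))
for lo,hi in((318,350),(350,390),(390,412),(412,430),(430,450),(450,480)):
    z=Q[(Q[:,2]>lo)&(Q[:,2]<hi)]
    if len(z)>8: print(lo,len(z),z.mean(0),np.percentile(z,[3,97],axis=0).ravel(),cv2.minAreaRect(z[:,:2].astype(np.float32)))
cv2.imwrite('pics/c3.png',np.hstack([cv2.resize(A['pixels'][120:320,230:430,::-1],(400,400)),cv2.resize(B['pixels'][90:290,210:410,::-1],(400,400))]))
E
```

```text
t 24.5 q [-0.071 -0.153  1.968  0.02   0.722 -1.55 ] p [541.8 -22.6 421.7] lean [32.5 -1.8] z [ 0.568 -0.027 -0.823] y [0.093 0.995 0.031] f [-0.9  0.1 -1.3] w 23.8 30.0
846 [[469.3 -47.1 330.2]
 [604.4   7.7 478. ]]
318 143 [592.5 -22.4 339. ] [475.3 -47.1 329.6 604.3  -1.  349.4] ((539.0323486328125, -19.00347328186035), (47.248748779296875, 132.97280883789062), 85.32129669189453)
350 219 [488.5 -13.4 364.3] [469.7 -37.5 350.6 603.7   8.1 385.6] ((536.8790283203125, -18.830726623535156), (45.527400970458984, 136.71022033691406), 84.42340087890625)
390 46 [545.  -18.8 405.9] [473.5 -36.3 391.2 584.2  -4.3 411.4] ((528.0690307617188, -20.243322372436523), (24.23825454711914, 112.07670593261719), 83.59310150146484)
412 177 [558.7 -22.4 420.8] [533.8 -36.9 412.7 578.5  -2.1 429.7] ((534.4842529296875, -19.31561279296875), (39.32686233520508, 91.90274810791016), 69.3223876953125)
430 104 [544.7 -20.8 439.5] [525.1 -35.5 430.3 549.9  -1.  448.7] ((541.90869140625, -15.405685424804688), (18.194080352783203, 43.81495666503906), 29.825458526611328)
450 157 [524.4 -25.  461.4] [487.4 -46.2 451.1 549.1   3.1 478.5] ((509.9403076171875, -20.57379150390625), (51.042144775390625, 81.77241516113281), 72.20748138427734)
```

View pics/c3.png

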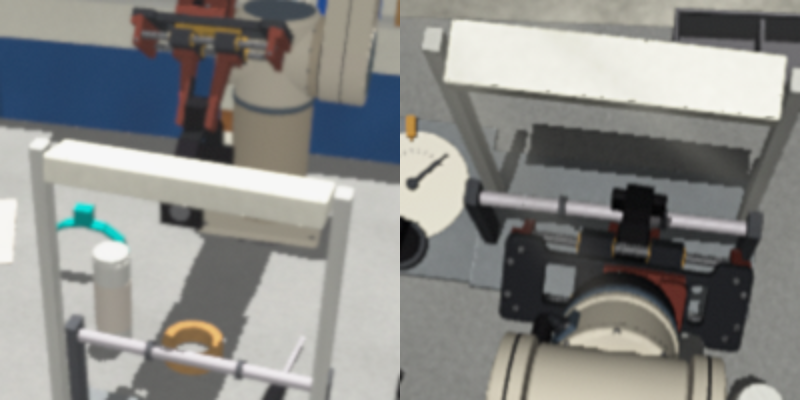

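The frame is held upright and level in front of the stand, and the tool leans towards the robot. I'll move it above the bar and check again.

play_rows --pt "6 1 -8" --pt "11 2 -14" --pt "14 3 -18" --pt "14 3 -18" --pt "14 3 -18" --pt "14 3 -18" --pt "13 3 -16" --pt "10 2 -12" --yaw '[0, 0, 0, 0, 0, 0, 0, 0]'

```text
t: 25.27
ee_pos: [638.5, -1.5, 296.5]
orientation: [0.132, 2.536, 0.002]
ft_force: [-0.4, -0.6, -2.5]
width: 23.8
grasp_force: 30.0
```

play_rows --pt "5 1 -6" --pt "2 0 -4" --pt "0 0 0" --yaw '[0, 0, 0]'

```text
t: 25.52
ee_pos: [644.9, -1.0, 287.8]
orientation: [0.132, 2.536, 0.002]
ft_force: [-0.9, 0.1, -1.7]
width: 24.0
grasp_force: 30.0
```

```bash
python3 now.py;python3 - <<'E'
from meas import *
A=viewer.get_image('scene');B=viewer.get_image('top')
for nm,im in(('s',A),('t',B)):
    P,c,ok=cloud(im)
    m=ok&(abs(P[:,0]-640)<95)&(abs(P[:,1])<60)&(P[:,2]>180)&(P[:,2]<310)&(c.max(1)<90)
    Q=P[m];print(nm,m.sum())
    for lo,hi in((185,235),(235,275),(275,300)):
        z=Q[(Q[:,2]>lo)&(Q[:,2]<hi)]
        if len(z)>8: print(lo,len(z),z.mean(0),np.percentile(z,[2,98],axis=0).ravel(),cv2.minAreaRect(z[:,:2].astype(np.float32)))
cv2.imwrite('pics/c4.png',np.hstack([cv2.resize(A['pixels'][180:380,230:430,::-1],(400,400)),cv2.resize(B['pixels'][90:290,210:410,::-1],(400,400))]))
for nm,im in(('s',A),('t',B)): print([ (x['location'],round(x['conf'],2)) for x in models.landmark_of(im,'frame_crown')[:2]],[ (x['location'],round(x['conf'],2)) for x in models.landmark_of(im,'bar_mid')[:2]])
E
```

```text
t 25.5167 q [-0.009  0.179  1.953 -0.057  0.409 -1.431] p [644.9  -1.  287.8] lean [32.4 -1.8] z [ 0.566 -0.028 -0.824] y [0.094 0.995 0.031] f [-0.9  0.1 -1.7] w 24.0 30.0
s 1071
185 533 [648.5   4.1 215.5] [575.8 -26.  194.3 706.9  31.5 234.6] ((639.9970703125, 1.9133758544921875), (50.31886672973633, 137.96377563476562), 84.63941192626953)
235 269 [672.8   0.1 254.8] [573.6 -15.4 235.3 704.   25.1 274.3] ((637.7557983398438, 7.229345321655273), (38.40768814086914, 136.9435272216797), 82.98847961425781)
275 213 [664.1  -0.8 286.7] [637.2 -14.2 275.8 685.7  19.9 298.9] ((657.0673828125, 1.1853046417236328), (33.54794692993164, 58.13778305053711), 83.58419799804688)
t 303
185 120 [694.2  -7.  220.4] [689.8 -28.2 192.1 703.7  20.  234.2] ((696.7505493164062, -4.148162841796875), (49.24083709716797, 11.991522789001465), 84.65641021728516)
235 74 [691.   -3.4 266.6] [682.4 -16.2 235.8 700.1  14.3 274.7] ((690.9575805664062, 0.1473522186279297), (33.048927307128906, 19.070594787597656), 81.39031982421875)
275 106 [669.5  -3.6 283.2] [651.9 -15.9 275.7 681.8   8.7 294.9] ((666.8280639648438, -2.8582115173339844), (35.07693862915039, 31.124820709228516), 88.15447998046875)
[([326.4, 258.0], 0.82), ([273.9, 231.9], 0.7)] [([329.1, 296.1], 0.87)]
[([315.0, 177.8], 0.88), ([425.9, 365.1], 0.87)] []
```

View pics/c4.png

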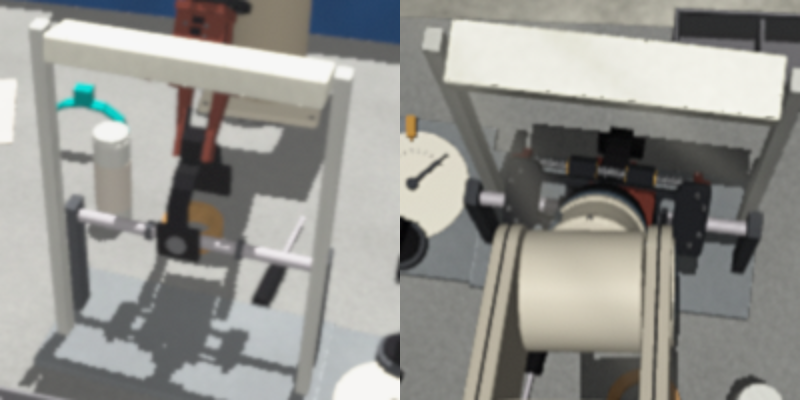

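play_rows --pt "0 0 -8" --pt "0 0 -15" --pt "0 0 -18" --pt "0 0 -18" --pt "0 0 -18" --pt "0 0 -14" --pt "0 0 -9" --pt "0 0 -4" --yaw '[0.5, 0.5, 0, 0, 0, 0, 0, 0]'

```text
t: 26.48
ee_pos: [644.3, -1.4, 183.2]
orientation: [0.11, 2.537, 0.009]
ft_force: [0.5, -0.8, -2.1]
width: 24.0
grasp_force: 30.0
```

```bash
python3 now.py
```

```text
t 26.4833 q [-0.016  0.344  2.035 -0.054  0.161 -1.45 ] p [644.3  -1.4 183.2] lean [32.4 -1.8] z [ 0.566 -0.018 -0.824] y [0.077 0.997 0.031] f [ 0.5 -0.8 -2.1] w 24.0 30.0
```

play_rows --pt "0 0 -2" --pt "0 0 -2" --pt "0 0 -1" --pt "0 0 -1" --pt "0 0 -1" --pt "0 0 0" --yaw '[0, 0, 0, 0, 0, 0]'

```text
t: 26.98
ee_pos: [645.7, -1.2, 178.8]
orientation: [0.109, 2.533, 0.009]
ft_force: [0.8, 0.1, 1.3]
width: 23.7
grasp_force: 30.7
```

play_rows --pt "0 0 -1" --pt "0 0 -0.5" --pt "0 0 -0.5" --pt "0 0 0" --yaw '[0, 0, 0, 0]'

```text
t: 27.32
ee_pos: [646.2, -1.2, 177.4]
orientation: [0.109, 2.532, 0.009]
ft_force: [-3.0, -0.8, 7.3]
width: 24.1
grasp_force: 34.3
```

play_rows --pt "-0.5 0 0.6" --pt "0 0 0" --pt "0 0 0" --yaw '[0, 0, 0]'

```text
t: 27.57
ee_pos: [645.8, -1.2, 177.8]
orientation: [0.109, 2.532, 0.009]
ft_force: [0.4, -0.1, 5.5]
width: 23.6
grasp_force: 33.6
```

play_rows --pt "0 0 0" --pt "0 0 0" --pt "0 0 0" --pt "0 0 0" --pt "0 0 0" --yaw '[0, 0, 0, 0, 0]' --gripper 0.3

```text
t: 27.98
ee_pos: [646.2, -0.8, 178.1]
orientation: [0.109, 2.531, 0.01]
ft_force: [0.9, 3.1, 6.5]
width: 53.6
grasp_force: 3.0
```

```bash
python3 now.py;python3 - <<'E'
from meas import *
A=viewer.get_image('scene')
P,c,ok=cloud(A)
m=ok&(abs(P[:,0]-640)<95)&(abs(P[:,1])<60)&(P[:,2]>60)&(P[:,2]<220)&(c.max(1)<90)
Q=P[m]
for lo,hi in((80,120),(120,160),(165,190),(190,215)):
        z=Q[(Q[:,2]>lo)&(Q[:,2]<hi)]
        if len(z)>8: print(lo,len(z),z.mean(0),np.percentile(z,[2,98],axis=0).ravel(),cv2.minAreaRect(z[:,:2].astype(np.float32)))
cv2.imwrite('pics/c5.png',cv2.resize(A['pixels'][220:370,250:450,::-1],(800,600)))
E
```

```text
t 27.9833 q [-0.016  0.356  2.037 -0.061  0.141 -1.442] p [646.2  -0.8 178.1] lean [32.7 -1.8] z [ 0.571 -0.017 -0.821] y [0.076 0.997 0.032] f [0.9 3.1 6.5] w 53.6 3.0
80 292 [663.7   1.1  98.5] [578.9 -27.6  81.5 710.5  26.2 119. ] ((644.3385009765625, -0.4574565887451172), (48.511863708496094, 136.55804443359375), 86.70145416259766)
120 248 [693.2  -3.  138.5] [578.5 -25.4 120.6 708.5  18.  159.2] ((644.8267211914062, -7.556848526000977), (134.30372619628906, 49.00287628173828), 3.239732027053833)
165 227 [659.4  -2.4 175.9] [608.7 -53.2 165.5 684.4  44.8 189.2] ((645.9158935546875, -0.23444366455078125), (73.56519317626953, 94.14397430419922), 29.859268188476562)
190 192 [639.1  -3.  202.7] [619.8 -29.1 191.1 652.9  35.7 212.1] ((635.3163452148438, 2.7584304809570312), (66.56778717041016, 39.22563171386719), 82.28594207763672)
```

View pics/c5.png

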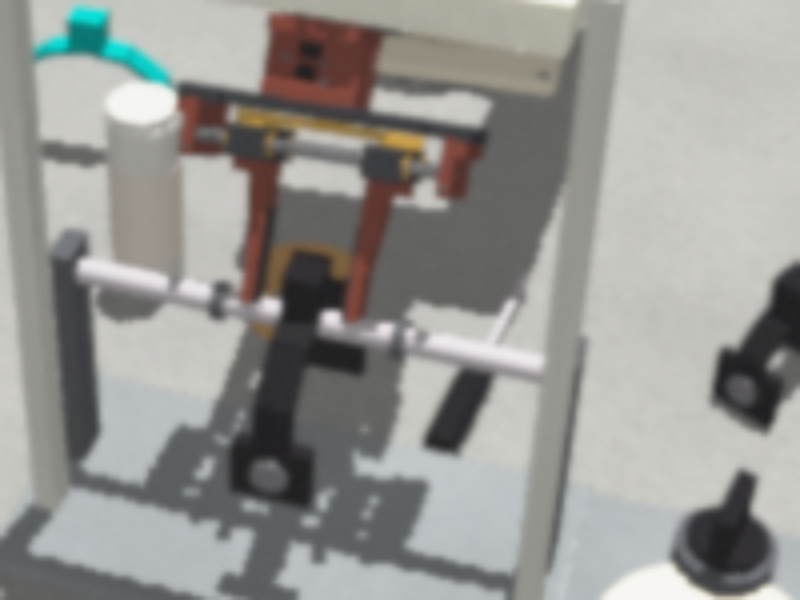

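The frame sits on the bar between the collars at (218,297) and (403,335), and the fingers are clear of the block. I'll back off along the tool axis.

play_rows --pt "-3 0 4" --pt "-6 0 9" --pt "-10 0 15" --pt "-14 0 20" --pt "-16 0 23" --pt "-16 0 23" --pt "-14 0 20" --pt "-8 0 12" --yaw '[0, 0, 0, 0, 0, 0, 0, 0]'

```text
t: 28.7
ee_pos: [555.7, -1.3, 304.5]
orientation: [0.11, 2.535, 0.009]
ft_force: [-0.2, 0.7, -0.6]
width: 61.4
grasp_force: 0.0
```

```bash
python3 now.py;python3 - <<'E'
from meas import *
A=viewer.get_image('scene');B=viewer.get_image('top')
P,c,ok=cloud(A)
m=ok&(abs(P[:,0]-640)<95)&(abs(P[:,1])<60)&(P[:,2]>60)&(P[:,2]<220)&(c.max(1)<90)
Q=P[m]
for lo,hi in((70,85),(80,120),(120,160),(180,197),(190,215)):
        z=Q[(Q[:,2]>lo)&(Q[:,2]<hi)]
        if len(z)>8: print(lo,len(z),z.mean(0),np.percentile(z,[2,98],axis=0).ravel(),cv2.minAreaRect(z[:,:2].astype(np.float32)))
f=Q[Q[:,0]>690];n=Q[Q[:,0]<600];print('foot minz far/near',np.percentile(f[:,2],2),np.percentile(n[:,2],2))
cv2.imwrite('pics/c6.png',np.hstack([cv2.resize(A['pixels'][240:390,280:430,::-1],(400,400)),cv2.resize(B['pixels'][130:230,170:270,::-1],(400,400))]))
for nm,im in(('s',A),('t',B)):
  for n in ('dial_center','pointer_tip','mark_tip','knob_grip'):
    z=60 if n=='knob_grip' else 20
    print(nm,n,[(np.array(x['location']),round(x['conf'],2),atz(im,x['location'],z)[:2]) for x in models.landmark_of(im,n)[:1]])
P,c,ok=cloud(B)
m=ok&(abs(P[:,0]-625)<45)&(abs(P[:,1]-270)<45)&(P[:,2]>62)&(P[:,2]<80)
Q=P[m];print('grip top',m.sum(),Q.mean(0) if m.sum() else 0, cv2.minAreaRect(Q[:,:2].astype(np.float32)) if m.sum() else 0)
m=ok&(abs(P[:,0]-625)<45)&(abs(P[:,1]-270)<45)&(P[:,2]>20)&(P[:,2]<45)&(c.max(1)<90)
Q=P[m];print('disc',m.sum(),cv2.minEnclosingCircle(Q[:,:2].astype(np.float32)) if m.sum() else 0)
E
```

```text
t 28.7 q [-0.02   0.007  2.105 -0.016  0.425 -1.492] p [555.7  -1.3 304.5] lean [32.5 -1.8] z [ 0.568 -0.018 -0.823] y [0.077 0.997 0.031] f [-0.2  0.7 -0.6] w 61.4 0.0
70 27 [596.3   7.7  82.7] [579.5 -16.2  79.9 704.9  25.7  84.9] ((641.7318115234375, 1.7171459197998047), (36.26579666137695, 128.4326629638672), 83.48714447021484)
80 284 [660.8   1.3  99.3] [579.5 -27.5  81.7 710.5  25.9 119.1] ((645.0994873046875, -0.054065704345703125), (49.6212043762207, 134.05848693847656), 86.55108642578125)
120 247 [689.8  -2.  139. ] [577.4 -26.2 120.8 708.1  18.4 159.2] ((647.091552734375, 19.802261352539062), (70.39824676513672, 135.4776611328125), 76.53556060791016)
180 69 [647.8   2.1 189. ] [627.2 -12.2 180.1 657.   11.8 196.5] ((642.4466552734375, -0.2010040283203125), (23.817798614501953, 35.88091278076172), 79.58063507080078)
190 135 [643.5   0.4 202.2] [627.5 -13.1 191.5 653.   11.4 208.5] ((639.1644287109375, -0.3468589782714844), (24.5072078704834, 29.302675247192383), 85.11188507080078)
foot minz far/near 86.74274287399112 80.0805377810018
s dial_center [(array([428.8, 382.5]), 0.89, array([706.1, 266.5]))]
s pointer_tip [(array([327.8, 213.1]), 0.72, array([ -20.5, -139.1]))]
s mark_tip [(array([427.2, 403.2]), 0.56, array([766.6, 265.4]))]
s knob_grip [(array([433.6, 347.4]), 0.87, array([628.8, 269. ]))]
t dial_center [(array([214.5, 182.1]), 0.81, array([705.2, 265.4]))]
t pointer_tip [(array([234.2, 164.1]), 0.39, array([755.1, 219.4]))]
t mark_tip [(array([215.6, 156.7]), 0.43, array([773.2, 269.1]))]
t knob_grip [(array([207.1, 209.6]), 0.68, array([622.6, 267.1]))]
grip top 133 [626.6 267.6  68.2] ((626.6869506835938, 267.883544921875), (15.625472068786621, 49.9886589050293), 74.4176025390625)
disc 322 ((625.7044067382812, 269.58624267578125), 32.50460433959961)
```

View pics/c6.png

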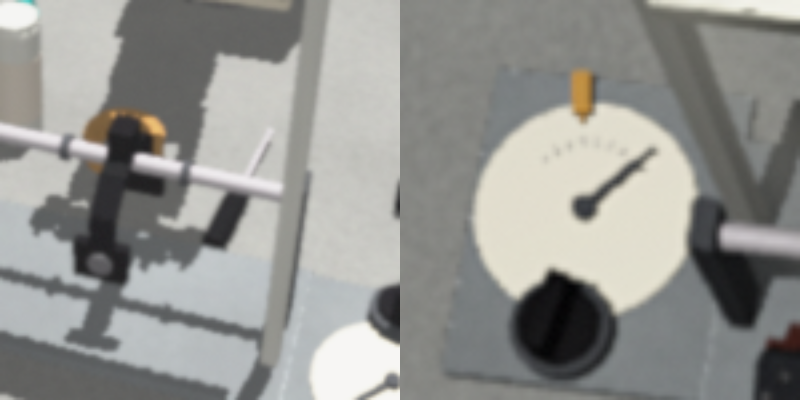

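Run:
```python
from meas import *
A=viewer.get_image('scene')
P,c,ok=cloud(A)
h=(c.max(1)<90)&ok
u=np.array([.997,-.077,0])
def loc(P): 
    d=P-np.array([637,0,0]);return np.c_[d@u,d@np.array([.077,.997,0]),P[:,2]]
L=loc(P)
m=h&(L[:,0]>55)&(L[:,0]<85)&(abs(L[:,1])<22)&(L[:,2]>84)&(L[:,2]<116)
Q=L[m];G=np.c_[Q[:,1:],np.ones(len(Q))];k=np.linalg.lstsq(G,Q[:,0],rcond=None)[0]
r=Q[:,0]-G@k;g=abs(r)<3;k=np.linalg.lstsq(G[g],Q[g,0],rcond=None)[0];print('far face dx/dy,dx/dz',k,g.sum(),r[g].std())
# same for block far face
m=h&(L[:,0]>0)&(L[:,0]<22)&(abs(L[:,1])<11)&(L[:,2]>180)&(L[:,2]<202)
Q=L[m];G=np.c_[Q[:,1:],np.ones(len(Q))];k=np.linalg.lstsq(G,Q[:,0],rcond=None)[0];r=Q[:,0]-G@k;g=abs(r)<3;k=np.linalg.lstsq(G[g],Q[g,0],rcond=None)[0];print('block',k,g.sum(),r[g].std())
# bench reference: an upright vertical face of far post? top face of block slope
m=h&(abs(L[:,0])<14)&(abs(L[:,1])<10)&(L[:,2]>200)&(L[:,2]<212)
Q=L[m];G=np.c_[Q[:,:2],np.ones(len(Q))];print('top dz/dx',np.linalg.lstsq(G,Q[:,2],rcond=None)[0],m.sum(),Q.mean(0))
```

```text
far face dx/dy,dx/dz [-0. -0. 72.] 113 1.3717185541876686
block [-0.   0.  12.5] 60 1.1172997168833958
top dz/dx [ -0.    0.  206.1] 73 [  2.8  -0.2 205.9]
```

Run:
```python
from meas import *
np.set_printoptions(precision=3,suppress=True)
A=viewer.get_image('scene')
P,c,ok=cloud(A)
h=(c.max(1)<90)&ok
d=P-np.array([637,0,0]);L=np.c_[d@np.array([.997,-.077,0]),d@np.array([.077,.997,0]),P[:,2]]
def face(m,ax,ref):
    Q=L[m]-ref;o=[i for i in range(3) if i!=ax];G=np.c_[Q[:,o],np.ones(len(Q))];g=np.ones(len(Q),bool)
    for _ in range(4):
        k=np.linalg.lstsq(G[g],Q[g,ax],rcond=None)[0];g=abs(Q[:,ax]-G@k)<2.5
    print(k,g.sum())
face(h&(L[:,0]>55)&(L[:,0]<85)&(abs(L[:,1])<22)&(L[:,2]>84)&(L[:,2]<116),0,[0,0,100])
face(h&(L[:,0]>0)&(L[:,0]<22)&(abs(L[:,1])<11)&(L[:,2]>180)&(L[:,2]<202),0,[0,0,190])
face(h&(abs(L[:,0])<14)&(abs(L[:,1])<10)&(L[:,2]>200)&(L[:,2]<212),2,[0,0,200])
```

```text
[-0.027 -0.038 70.094] 114
[ 0.    -0.026 13.812] 60
[ 0.031 -0.015  6.351] 63
```

```bash
python3 - <<'E'
from seq import *
print('to pre');q=go(q0,(566,285,151),-11.2,12)
print('down');q=go(q,(637,265,44),0,7)
print('turn');p,M=fk(q)
def turn(q,Y,n,c=(627,268)):
    for k in range(n):
        p,M=fk(q);a=Y/n;d=R.from_euler('z',a,degrees=True).apply([p[0]-c[0],p[1]-c[1],0])+[c[0],c[1],p[2]]-p
        q=run(q,d,a,1,450)
    p,M=fk(q);print(p.round(1),q.round(2),lean(M));return q
q=turn(q,25.6,5)
print('back');p,M=fk(q);z=M.as_matrix()[:,2];q=go(q,p-z*150,0,7)
p,M=fk(q);q=go(q,p+[0,0,180],0,7)
print('flip');q=go(q,(730,290,330),-180,26)
q=go(q,(704,282,170),0,8)
q=go(q,(627-11,266,44),0,8)
q=turn(q,54,9)
E
python3 - <<'E'
from meas import *
B=viewer.get_image('top')
c,t,m=[atz(B,p,20)[:2] for p in((216.25,182),(233.75,167.5),(216,159.5))]
for x in(t,m): d=x-c;print(x,np.hypot(*d),np.degrees(np.arctan2(d[1],d[0])))
print(c)
# dark pixels inside the dial, for the pointer axis
P=[];T=[]
for v in range(150,205):
  for u in range(190,245):
    g=B['pixels'][v,u].astype(int);w=atz(B,(u,v),20)[:2]-c;r=np.hypot(*w)
    if 20<r<56 and g.max()<120 and w[0]>0: P.append(w)
P=np.array(P);print(len(P),np.degrees(np.arctan2(P[:,1].mean(),P[:,0].mean())))
O=[]
for v in range(145,170):
  for u in range(205,228):
    g=B['pixels'][v,u].astype(int)
    if g[0]-g[2]>70: O.append(atz(B,(u,v),22)[:2])
O=np.array(O);d=O.mean(0)-c;print('mark',O.mean(0),np.degrees(np.arctan2(d[1],d[0])),len(O))
E
```

```text
to pre
   5 [566. 102. 242.] [ 0.34  0.15  2.13 -0.6   0.38 -0.58] [31.3 -3.2] az -3
   10 [571. 226. 178.] [ 0.64  0.35  2.08 -0.99  0.47  0.15] [31.1 -3.2] az -7
   12 [573. 276. 152.] [ 0.73  0.44  2.02 -1.02  0.52  0.29] [31.1 -3.2] az -9
down
   5 [618. 266.  77.] [ 0.67  0.61  2.   -1.31  0.43  0.55] [31.1 -3.2] az -9
   7 [638. 264.  51.] [ 0.64  0.67  1.95 -1.31  0.41  0.54] [30.4 -2.7] az -10
turn
[643.  275.6  61.1] [ 0.54  0.63  1.97 -1.31  0.15  0.06] [28.3 -1.9]
back
   5 [592. 260. 154.] [ 0.52  0.4   2.01 -0.58  0.26 -0.7 ] [28.7 -1.8] az 14
   7 [572. 254. 192.] [ 0.52  0.31  2.02 -0.45  0.33 -0.83] [28.7 -1.8] az 14
   5 [572. 255. 322.] [ 0.5   0.13  1.9  -0.23  0.62 -1.1 ] [28.7 -1.8] az 14
   7 [572. 255. 374.] [ 0.5   0.07  1.84 -0.19  0.73 -1.14] [28.7 -1.8] az 14
flip
   5 [604. 256. 366.] [ 0.63  0.21  1.7  -0.51  0.98 -0.29] [28.2 -2.3] az -19
   10 [634. 261. 356.] [ 0.65  0.4   1.46 -0.53  1.33  0.24] [28.2 -2.3] az -54
   15 [664. 266. 346.] [ 0.59  0.6   1.16 -0.43  1.67  0.66] [28.2 -2.3] az -88
   20 [694. 271. 336.] [ 0.49  0.78  0.86 -0.26  1.95  1.1 ] [28.2 -2.3] az -123
   25 [724. 275. 326.] [ 0.37  0.9   0.65 -0.01  2.11  1.63] [28.2 -2.3] az -158
   26 [730. 276. 324.] [0.34 0.92 0.63 0.04 2.12 1.74] [28.2 -2.3] az -165
   5 [715. 281. 229.] [0.36 0.94 0.79 0.04 1.94 1.74] [28.2 -2.3] az -165
   8 [706. 284. 172.] [0.36 0.96 0.85 0.05 1.84 1.74] [28.2 -2.3] az -165
   5 [651. 275.  92.] [0.37 0.94 1.08 0.05 1.63 1.74] [28.2 -2.3] az -165
   8 [618. 269.  44.] [0.38 0.95 1.19 0.05 1.52 1.74] [28.2 -2.3] az -165
[621.4 261.2  43.8] [ 0.56  0.9   1.31 -0.31  1.37  1.13] [28.2 -2.3]
[746.  219.8] 57.644099716771436 -45.57911189272257
[765.7 267.3] 60.372148015825196 6.0533833430883615
[705.6 260.9]
23 -41.9433509469974
mark [782.6 271.2] 7.566011381743814 52
```

Run:
```python
from seq import *
q=go(q0,(540,200,400),-60,12)
q=go(q,(700,300,330),-107.6,18)
q=go(q,(704,279,173),0,7)
q=go(q,(616,266,44),0,8)
```

```text
5 [552.  44. 351.] [ 0.27 -0.02  2.01 -0.43  0.71 -0.58] [29.8 -5.7] az -15
   10 [542. 134. 391.] [ 0.58  0.07  1.82 -0.59  1.15  0.12] [29.8 -5.7] az -40
   12 [538. 170. 407.] [ 0.65  0.14  1.71 -0.58  1.31  0.3 ] [29.8 -5.7] az -50
   5 [583. 205. 387.] [ 0.62  0.38  1.43 -0.5   1.59  0.69] [29.8 -5.7] az -80
   10 [628. 239. 367.] [ 0.54  0.61  1.11 -0.35  1.86  1.06] [29.8 -5.7] az -110
   15 [673. 274. 347.] [ 0.45  0.8   0.81 -0.15  2.07  1.48] [29.8 -5.7] az -140
   18 [700. 295. 335.] [0.4  0.89 0.66 0.01 2.15 1.77] [29.7 -5.7] az -158
   5 [705. 285. 220.] [ 0.39  0.95  0.78 -0.    1.96  1.76] [29.8 -5.7] az -158
   7 [707. 281. 174.] [ 0.38  0.99  0.81 -0.    1.9   1.75] [29.8 -5.7] az -158
   5 [652. 271.  94.] [0.39 0.97 1.04 0.   1.69 1.77] [29.8 -5.7] az -158
   8 [619. 265.  46.] [0.4  0.97 1.15 0.01 1.58 1.77] [29.8 -5.7] az -158
```

play_rows --pt "0 6 8" --pt "-1 15 14" --pt "-2 18 14" --pt "-2 18 10" --pt "-2 18 10" --pt "-2 18 8" --pt "-2 18 8" --pt "-2 18 8" --yaw '[-2, -5, -6, -6, -6, -6, -6, -6]' --gripper 0

```text
t: 30.02
ee_pos: [545.4, 106.2, 363.1]
orientation: [0.874, 2.415, -0.221]
ft_force: [0.7, 0.5, -0.6]
width: 87.6
grasp_force: 0.0
```

```bash
python3 now.py
```

```text
t 30.0167 q [ 0.447  0.065  1.89  -0.63   0.984 -0.126] p [545.4 106.2 363.1] lean [31.8 -1.9] z [ 0.447 -0.33  -0.831] y [0.632 0.774 0.033] f [ 0.7  0.5 -0.6] w 87.6 0.0
```

play_rows --pt "0 16 3" --pt "0 16 3" --pt "2 16 2" --pt "3 16 2" --pt "5 14 0" --pt "8 12 0" --pt "10 8 -2" --pt "10 8 -2" --yaw '[-6.6, -6.6, -6.6, -6.6, -6.6, -6.6, -6.6, -6.6]'

```text
t: 30.68
ee_pos: [584.1, 212.9, 367.9]
orientation: [1.92, 1.838, -0.548]
ft_force: [0.5, -0.2, 0.6]
width: 87.7
grasp_force: 0.0
```

play_rows --pt "10 8 -3" --pt "10 8 -3" --pt "10 8 -3" --pt "10 8 -3" --pt "10 8 -3" --pt "10 8 -3" --pt "10 8 -3" --pt "10 8 -3" --yaw '[-6.6, -6.6, -6.6, -6.6, -6.6, -6.6, -6.6, -6.6]'

```text
t: 31.35
ee_pos: [664.4, 276.0, 343.3]
orientation: [2.697, 0.841, -0.802]
ft_force: [0.3, 0.6, -0.1]
width: 87.7
grasp_force: 0.0
```

play_rows --pt "10 5 -6" --pt "10 5 -8" --pt "10 4 -10" --pt "5 2 -14" --pt "0 0 -15" --pt "0 0 -15" --yaw '[-6.6, -6.6, -6.6, -6.6, -0.8, 0]'

```text
t: 31.85
ee_pos: [699.6, 290.0, 274.5]
orientation: [2.933, 0.194, -0.884]
ft_force: [-0.4, -0.4, -0.9]
width: 88.0
grasp_force: 0.0
```

```bash
python3 now.py
```

```text
t 31.85 q [0.343 0.925 0.732 0.096 2.066 1.802] p [699.6 290.  274.5] lean [31.7 -1.9] z [-0.545 -0.105 -0.832] y [ 0.142 -0.989  0.032] f [-0.4 -0.4 -0.9] w 88.0 0.0
```

play_rows --pt "0 -1 -12" --pt "0 -1 -18" --pt "0 -1 -20" --pt "0 -1 -20" --pt "-1 -1 -18" --pt "-4 -2 -16" --pt "-8 -2 -13" --pt "-10 -2 -15" --yaw '[0, 0, 0, 0, 0, 0, 0, 0]'

```text
t: 32.52
ee_pos: [675.2, 280.9, 143.3]
orientation: [2.932, 0.201, -0.882]
ft_force: [-0.4, 0.4, 0.9]
width: 88.1
grasp_force: 0.0
```

play_rows --pt "-11 -2 -17" --pt "-11 -2 -17" --pt "-11 -2 -17" --pt "-11 -2 -17" --pt "-9 -2 -14" --pt "-6 -2 -9" --pt "-2 -1 -3" --pt "0 0 0" --yaw '[0, 0, 0, 0, 0, 0, 0, 0]'

```text
t: 33.18
ee_pos: [614.0, 267.5, 49.9]
orientation: [2.931, 0.2, -0.884]
ft_force: [0.6, 0.1, -0.4]
width: 87.7
grasp_force: 0.0
```

```bash
python3 now.py
```

```text
t 33.1833 q [0.353 0.976 1.147 0.088 1.601 1.764] p [614.  267.5  49.9] lean [31.8 -1.9] z [-0.545 -0.107 -0.831] y [ 0.145 -0.989  0.033] f [ 0.6  0.1 -0.4] w 87.7 0.0
```

play_rows --pt "2 -1 -4" --pt "0 0 0" --pt "0 0 0" --pt "0 0 0" --pt "0 0 0" --pt "0 0 0" --pt "0 0 0" --pt "0 0 0" --yaw '[0, 0, 0, 0, 0, 0, 0, 0]' --gripper 1

```text
t: 33.85
ee_pos: [616.8, 266.4, 46.6]
orientation: [2.933, 0.198, -0.882]
ft_force: [0.4, -0.4, -0.3]
width: 38.0
grasp_force: 0.0
```

play_rows --pt "0 0 0" --pt "0 0 0" --pt "0 0 0" --pt "0 0 0" --pt "0 0 0" --pt "0 0 0" --pt "0 0 0" --yaw '[0, 0, 0, 0, 0, 0, 0]'

```text
t: 34.43
ee_pos: [616.5, 266.8, 46.4]
orientation: [2.933, 0.198, -0.883]
ft_force: [-2.1, 4.0, -1.0]
width: 13.9
grasp_force: 29.8
```

play_rows --pt "0.25 -1.1 0" --pt "0.4 -1.05 0" --pt "0.5 -1.0 0" --pt "0.6 -0.95 0" --pt "0.65 -0.9 0" --pt "0.75 -0.8 0" --pt "0.85 -0.7 0" --pt "0.9 -0.65 0" --yaw '[6, 6, 6, 6, 6, 6, 6, 6]'

```text
t: 35.1
ee_pos: [621.9, 258.7, 46.4]
orientation: [2.425, 1.291, -0.711]
ft_force: [-1.2, -0.6, -2.1]
width: 14.1
grasp_force: 29.8
```

play_rows --pt "1 -0.5 0" --pt "0 0 0" --pt "0 0 0" --yaw '[6, 0, 0]'

```text
t: 35.35
ee_pos: [622.9, 258.2, 46.5]
orientation: [2.342, 1.401, -0.683]
ft_force: [1.4, -1.2, -2.2]
width: 14.2
grasp_force: 30.0
```

```bash
python3 now.py;cat > dial.py <<'E'
from meas import *
import sys
C=np.array([706.3,261.5])
for nm in sys.argv[1:]:
    im=viewer.get_image(nm);save(im,'d_'+nm)
    h,w=im['range_z'].shape;P,c,ok=cloud(im)
    # positions on plane z=20
    o=np.array(im['T'])[:3,3];D=P-o;D/=np.linalg.norm(D,axis=1)[:,None]
    W=o+D*((20-o[2])/D[:,2])[:,None];c=c.astype(int)
    rr=np.hypot(*(W[:,:2]-C).T);ok&=abs(P[:,2]-20)<12
    white=ok&(rr<80)&(c.min(1)>150)&(c.max(1)-c.min(1)<50)
    gold=ok&(rr<95)&(rr>45)&(c[:,0]-c[:,2]>70)
    Wg=W[gold][:,:2]
    cc=cv2.minEnclosingCircle(W[white][:,:2].astype(np.float32)) if white.sum()>50 else None
    dark=ok&(rr<56)&(rr>22)&(c.max(1)<125)&(W[:,0]>C[0]-5)
    Wd=W[dark][:,:2]
    f=lambda x:np.degrees(np.arctan2(*(x-C)[::-1]))
    print(nm,'circ',cc,white.sum(),'gold',gold.sum(),f(Wg.mean(0)) if len(Wg) else 0,Wg.mean(0) if len(Wg) else 0,'pointer',len(Wd),f(Wd.mean(0)) if len(Wd) else 0)
E
python3 dial.py scene top
python3 -c "
import cv2,numpy as np
a=cv2.imread('pics/d_scene.png');b=cv2.imread('pics/d_top.png')
cv2.imwrite('pics/c7.png',np.hstack([cv2.resize(a[330:430,370:470],(400,400)),cv2.resize(b[130:230,170:270],(400,400))]))"
```

```text
t 35.35 q [ 0.523  0.94   1.237 -0.328  1.468  1.134] p [622.9 258.2  46.5] lean [31.7 -1.9] z [-0.233 -0.504 -0.832] y [ 0.885 -0.464  0.034] f [ 1.4 -1.2 -2.2] w 14.2 30.0
scene circ ((707.384765625, 260.3463134765625), 79.66510009765625) 1502 gold 64 6.79938925839493 [782.9 270.6] pointer 26 2.75593652246702
top circ ((709.4254150390625, 254.65484619140625), 72.31777954101562) 1082 gold 53 7.428758246937434 [783.7 271.6] pointer 181 36.08384905026556dial.py:8: RuntimeWarning: invalid value encountered in divide
  o=np.array(im['T'])[:3,3];D=P-o;D/=np.linalg.norm(D,axis=1)[:,None]
```

View pics/c7.png

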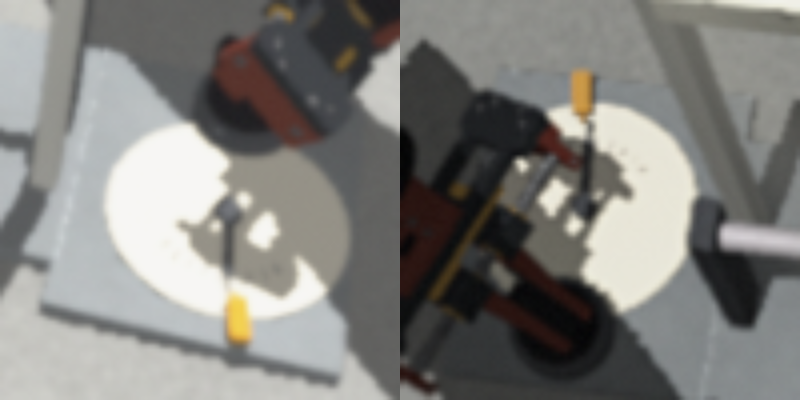

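The pointer is about 4° short of the mark: top tip (590,120) against mark (583,117), and the scene view agrees. I'll turn the knob 7° more.

play_rows --pt "0.6 -0.25 0" --pt "0.6 -0.2 0" --pt "0 0 0" --pt "0 0 0" --yaw '[3.5, 3.5, 0, 0]'

```text
t: 35.78
ee_pos: [624.2, 257.6, 46.5]
orientation: [2.237, 1.527, -0.649]
ft_force: [2.2, -2.2, -2.5]
width: 14.3
grasp_force: 30.0
```

```bash
python3 now.py
cat > d2.py <<'E'
from meas import *
im=viewer.get_image('scene');save(im,'d3')
C0=np.array([706.3,261.5])
r=cv2.resize(im['pixels'][330:430,370:470],(800,800),interpolation=cv2.INTER_CUBIC)
g=r.astype(int)
V,U=np.mgrid[0:800:2,0:800:2]
o=np.array(im['T'])[:3,3]
px=np.c_[(U.ravel()+.5)/8-.5+370,(V.ravel()+.5)/8-.5+330]
K=np.array([[im['fx'],0,im['cx']],[0,im['fy'],im['cy']],[0,0,1.]])
x=cv2.undistortPoints(px[:,None].astype(float),K,np.array(im['dist_coeffs'],float))[:,0]
D=np.c_[x[:,0],-x[:,1],-np.ones(len(x))]@np.array(im['T'])[:3,:3].T
W=(o+D*((20-o[2])/D[:,2])[:,None])[:,:2];c=g[V.ravel(),U.ravel()]
d=W-C0;rad=np.hypot(*d.T);az=np.degrees(np.arctan2(d[:,1],d[:,0]))
hub=(rad<12)&(c.max(1)<100);H=W[hub].mean(0);print('hub',H,hub.sum())
d=W-H;rad=np.hypot(*d.T);az=np.degrees(np.arctan2(d[:,1],d[:,0]))
for lo,hi in((20,30),(30,40),(40,48),(48,56)):
    s=(rad>lo)&(rad<hi)&(abs(az-5)<15);L=c.sum(1)
    if s.sum()<5: continue
    m=s&(L<np.percentile(L[s],12));print(lo,'pointer az',az[m].mean().round(2),m.sum())
gold=(rad>50)&(rad<100)&(c[:,0]-c[:,2]>80)
for lo,hi in((56,66),(66,76),(76,90)):
    m=gold&(rad>lo)&(rad<hi); 
    if m.sum(): print('gold',lo,az[m].mean().round(2),m.sum())
E
python3 d2.py
```

```text
t 35.7833 q [ 0.541  0.925  1.272 -0.377  1.422  1.062] p [624.2 257.6  46.5] lean [31.7 -1.9] z [-0.171 -0.528 -0.832] y [ 0.934 -0.355  0.033] f [ 2.2 -2.2 -2.5] w 14.3 30.0
hub [708.5 261.2] 294
20 pointer az 7.9 35
30 pointer az 7.25 54
40 pointer az 11.98 56
48 pointer az 6.28 66
gold 56 7.06 198
gold 66 7.0 323
gold 76 6.98 453
```

play_rows --pt "0 0 0" --pt "0 0 0" --pt "0 0 0" --pt "0 0 0" --pt "0 0 0" --yaw '[0, 0, 0, 0, 0]' --gripper 0.4

```text
t: 36.25
ee_pos: [623.9, 258.5, 46.6]
orientation: [2.236, 1.529, -0.648]
ft_force: [-0.3, 0.2, -0.2]
width: 44.1
grasp_force: 0.0
```

play_rows --pt "1 4 6" --pt "3 9 14" --pt "4 13 20" --pt "5 16 25" --pt "5 16 25" --pt "5 16 25" --pt "5 16 25" --pt "2 6 10" --yaw '[0, 0, 0, 0, 0, 0, 0, 0]'

```text
t: 36.92
ee_pos: [655.2, 357.4, 201.1]
orientation: [2.238, 1.531, -0.639]
ft_force: [-0.0, 0.9, 0.5]
width: 52.6
grasp_force: 0.0
```

play_rows --pt "0 10 20" --pt "0 15 25" --pt "0 15 25" --pt "-5 15 25" --pt "-10 15 20" --pt "-10 15 15" --pt "-5 8 8" --pt "0 0 0" --yaw '[0, 0, 0, 0, 0, 0, 0, 0]'

```text
t: 37.58
ee_pos: [623.0, 449.4, 336.2]
orientation: [2.235, 1.532, -0.644]
ft_force: [0.5, 0.8, 0.3]
width: 52.8
grasp_force: 0.0
```

```bash
python3 now.py; python3 d2.py
python3 - <<'E'
from meas import *
A=viewer.get_image('scene');B=viewer.get_image('top')
cv2.imwrite('pics/c8.png',np.hstack([cv2.resize(A['pixels'][240:440,270:470,::-1],(400,400)),cv2.resize(B['pixels'][130:230,170:270,::-1],(400,400))]))
P,c,ok=cloud(A);h=(c.max(1)<90)&ok
d=P-np.array([637,0,0]);L=np.c_[d@np.array([.997,-.077,0]),d@np.array([.077,.997,0]),P[:,2]]
m=h&(abs(L[:,0])<85)&(abs(L[:,1])<40)&(L[:,2]>82)&(L[:,2]<120);print('feet',np.percentile(L[m],[2,98],axis=0).ravel())
m=h&(abs(L[:,0])<25)&(abs(L[:,1])<25)&(L[:,2]>190)&(L[:,2]<212);print('block',np.percentile(L[m],[2,98],axis=0).ravel())
E
```

```text
t 37.5833 q [ 0.724  0.862  0.723 -0.325  2.051  1.015] p [623.  449.4 336.2] lean [31.6 -1.9] z [-0.168 -0.526 -0.834] y [ 0.936 -0.351  0.033] f [0.5 0.8 0.3] w 52.8 0.0
hub [nan nan] 0
feet [-58.2 -22.9  83.7  73.4  24.7 119.3]
block [ -8.9 -11.6 190.8  16.1  11.4 208.3]d2.py:14: RuntimeWarning: Mean of empty slice.
  hub=(rad<12)&(c.max(1)<100);H=W[hub].mean(0);print('hub',H,hub.sum())
  ret = um.true_divide(
```

View pics/c8.png

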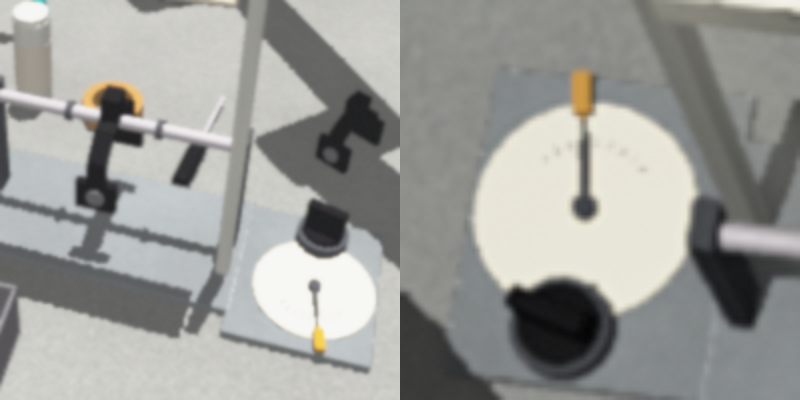

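The frame hangs between the collars, and the pointer tip at (584,118) sits at the mark's tip at (583,117). I'll do one numeric check of the dial.

```bash
sed -i "s/hub=.*/H=np.array(H0)/; s/im=viewer.get_image('scene')/import sys;nm=sys.argv[1];im=viewer.get_image(nm);x0,y0,H0=(370,330,None) if nm=='scene' else (170,130,None)/; s/370:470/x0:x0+100/; s/330:430/y0:y0+100/; s/+370/+x0/; s/+330/+y0/" d2.py
sed -i "s/H=np.array(H0)/hub=(rad<14)\&(c.max(1)<135);H=W[hub].mean(0);print(nm,'hub',H,hub.sum())/" d2.py
python3 d2.py scene; python3 d2.py top
```

```text
scene hub [709.1 261.6] 308
20 pointer az 5.18 38
30 pointer az 6.21 54
40 pointer az 5.83 56
48 pointer az 5.71 65
gold 56 6.73 214
gold 66 6.69 325
gold 76 6.75 432
top hub [708.6 262.5] 516
20 pointer az 5.35 36
30 pointer az 5.94 49
40 pointer az 5.23 52
48 pointer az 5.93 60
gold 56 6.7 110
gold 66 7.07 254
gold 76 6.95 363
```

```bash
python3 -c "
from workcell import ticket;print(ticket.close_job())"
```

```text
the job is handed in; nothing more can be done
None
```

I handed the job in: the larger frame hangs astride the bar between the collars, tilted about 2°, and the dial pointer is about 1° from the brass mark; I touched nothing else on the bench, and no verdict came back.

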